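Hang the strainer basket between skimmer and ladle

TASK

Make room on the drain rail by sliding the skimmer along it, away from the ladle, right up to the red stop at that end. Then hang the strainer basket by its hook on the rail in the gap between the two, hanging straight with its stem against the lower bar and touching neither. Keep the skimmer and ladle hanging, do not bump them with the basket, leave the ladle where it hangs, and do not disturb the bowls, the jar or the chopstick box.

Things in the scene. Friction and masses are not known exactly. Their poses are not given: they have to be found in the camera images.
- rack: Fixed steel drain rack; place and yaw vary. Origin on the ledge under the rail's middle; y along the rail, z up; things hang on the -x side. Two bars, 12 mm thick, one above the other at x = 0, y -165 to 165 mm: hanging rail (axis 220 mm up), lower rest bar (axis 120 mm up). Posts 50 mm behind (+x) at both ends. 6 mm drip tray on the ledge, x -90 to 20, y -140 to 140 mm.
- rail_mid (a point): Middle of the hanging rail, on its axis, 220 mm above the ledge; axes as the rack's.
- stop_left (a point): Red stop collar at the rail's +y end, 30 mm across, 8 mm thick: centre of its inner face, at rack y = +150 mm. A skimmer pushed against it has its origin at y = +136.5 mm.
- stop_right (a point): The same collar at the rail's -y end: inner face at rack y = -150 mm; a skimmer against it has its origin at y = -136.5 mm.
- skimmer: Loose skimmer, about 160 g, hanging 90 to 110 mm from the ladle, on either side of it; a sideways push of a few N slides it. Origin: the rail's axis inside its hook; axes as the rack's while hanging. Hook: two 5 mm wires at y = -11 and 11 mm, up the rail's -x side (x -11 to -6), over it (top z = 11) and down the +x side to z = -26 mm (x up to 22 mm). Outer width 27 mm.
- skimmer_grip (a point): Centre of the skimmer's wooden grip, at (-14.5, 0, -20) mm from its origin: a box 16 (x) by 28 (y) by 50 mm (z), beside the rail on its -x side, from 45 mm below to 5 mm above the rail's axis. Its sides can be pushed along the rail.
- skimmer_disc (a point): Centre of the flat perforated steel disc, 130 mm below the skimmer's origin: 120 mm diameter, 5 mm thick, facing -x (x -11 to -6 mm from the origin).
- ladle: Loose steel ladle with a black grip, about 180 g, hanging on the rail. Hook, grip, origin and axes have the same sizes and meaning as the skimmer's.
- ladle_bowl (a point): Centre of the rim of the ladle's bowl, at (-46, 0, -118) mm from its origin: open upward, 76 mm across the rim, 34 mm deep.
- basket: Loose aluminium strainer basket, about 180 g, upright on the ledge. Origin: centre of its underside; x points from the cup to its stem and hook, and along the rack's x when hung. Cup 72 mm across at the bottom, 84 at the rim, 75 high. Stem: two 5 mm wires at x = 44.5, y = -11 and 11 mm, up from z = 30 mm, resting against the lower bar when hung.
- basket_hook (a point): Where the rail's axis lies when the basket is hung: basket frame (53, 0, 155) mm; axes as the basket's. The hook opens downward: crossbar underside 6 mm above this point, slot 17.5 mm wide between stem (inner face 6 mm on the -x side) and prong (11.5 mm on the +x side); the prong ends 27 mm below, flared outward.
- basket_grip (a point): Centre of the wooden grip on top of the basket's stem, basket frame (36, 0, 215) mm: a box 22 (x) by 26 (y) by 60 mm (z). Once hung it stands clear above everything on the rail.
- bowls: Stack of three blue melamine bowls (one piece), 120 mm across, 81 mm high; origin at the centre of the underside. Leave alone.
- jar: Glass jar with a steel screw lid, 72 mm across, 100 mm high; origin at the centre of the underside. Leave alone.
- chopstick_box: Closed wooden chopstick box with a hinged lid, 246 x 86 x 61 mm; origin at the centre of the underside. Leave alone.
Not all that is in view belongs to the job. Leave any blue or yellow look-alike of the basket alone.

How it is judged:
By the outcome, as a careful person would: the job done as asked, in the order asked, and still so for the second after the job is handed in, with the robot touching nothing.
It also fails if it takes over 64 s, if anything falls off the work surface, if the arm or the gripper's body presses on something with over 40 N, if the wrist force passes 120 N, or if a joint passes its speed limit or range.

ROBOT

A 6-joint arm with a two-finger parallel gripper is mounted at the origin on the work surface. World frame = base frame: x ahead of the robot, y to its left, z up, the work surface at z = 0. Lengths are in mm, angles in degrees, forces in N, time in s.
With the tool pointing down it reaches from about 300 to 850 mm from the base axis. Payload 4.2 kg.
Tool frame: the origin (TCP) lies midway between the tips of the shut fingers; the grasp point (between the pads) lies 19 mm behind it; y points along the fingers, z is the direction in which the jaws open and shut, and the axes are right-handed (so a half turn about y gives the same grasp; the last joint's range is limited). The gripper opens to 91 mm and grips with 3 to 60 N. Pads are 32 mm wide; open, the fingers measure 118 mm over their backs; the gripper's body (76 mm by 178 mm) begins 60 mm behind the grasp point.
Start: joints at [68.468, 18.312, 89.639, -0, 72.044, -1.146], TCP at [200.3, 539.005, 183.476] pointing down, gripper open.
Joint ranges: [-177.97, 177.97], [-48.28, 115.42], [12.27, 149.76], [-77.06, 257.06], [2.81, 150.46], [-146.56, 146.56]. Speed limits (degrees/s): [147.25, 147.25, 180, 180, 180, 180].

INTERFACE

Orientations are given as [roll, pitch, yaw] about the fixed x, y, z axes, in that order (R = Rz(yaw) Ry(pitch) Rx(roll)).
In Python, from workcell import env gives the robot as it stands.
- The arm moves only by the shell command python3 -m handwheel 'ROWS' [FORCE]. ROWS is JSON, a list of rows, each a list of 3 entries, a list of its own where there are three numbers: the opening, from 0 (shut) to 1 (fully open), then the shift along the tool's x, y, z in mm, then the turn, a rotation vector about the tool's x, y, z in degrees. A call has exactly 10 rows; each row shifts and turns the commanded pose from where the row before left it, along the tool's axes as they then stand; what a row does not reach is not made up. A row lasts 1/12 s, in which the tool goes at most 41.7 mm and 7.16 degrees, less where a joint would pass 70% of its speed; a pose out of reach is approached as far as the arm can. A call is refused whole if a number of a shift passes 41.7 or a number of a turn 7.16, either way. A call with a gripper value outside its range is refused whole. The fingers move at their own pace and stop on an object; FORCE is the grip in N (left out, the last holds). Time passes only in rows, so rows that do not move let the fingers close, or fill a call up. It gives the time, the measured TCP pose, the force and the opening at its end, in the units of the state.
- env.state(): the state, without advancing time (a new reading comes with each control period).
- env.grab_frame(name): name is "side" or "top" or "wrist"; returns the picture (400x640x3 uint8, red, green, blue); there is no depth.
- env.camera_info(name): a dict with "fx", "fy", "cx", "cy" (pixels), "k1" (the pictures are not rectified: a ray, as slopes to the right and down, at radius r is drawn at 1 + k1 r^2 times it, then the intrinsics apply), "camera_from_world" (4x4, takes a point from world to camera coordinates); the wrist camera has in their place "mount" (4x4, takes a point from camera to tool coordinates, whose origin is the TCP and whose axes are the tool frame's). Camera axes: x right, y down, z forward; pixel columns grow to the right and rows downward; lengths in mm; the calibration is good to about 2 mm. A picture is of the moment at which its call begins: read the wrist's pose just before it. camera_info takes no time and is no camera call.
- env.job_done(): hands the job in, once; it reports no verdict.
Trained networks look in the newest picture that a camera, given by its name, has taken for a name from the list of things; names that differ only in an ending like _2 or _b are one class to them, and where a whole thing is asked for, a point or a joint stands for the part that bears it (a point fixed in the world has none). Each returns a list of dicts, best first, with "p" (0 to 1); they miss things now and then, are a little off and sometimes report something else, mostly with a low value. They report only what shows in the picture. A call takes as long as a camera call. They do not tell look-alikes from the thing itself.
- env.masks_of(camera, label): "region" (400x640 bool, what is visible of it) and "location" ([column, row] in pixels, amid what is visible of it).
The state is a dict: "time_s": time; "qpos": joint angles; "qvel": joint speeds; "effort": joint torques, N m; "ee_pos": TCP position; "ee_rot": TCP orientation; "force": force on the tool from outside, world axes, zero at the start; "torque": the same for the moment, N m; "gripper_width": finger opening in mm.
Only numpy, scipy, OpenCV 4.12 (cv2) and the standard library are available. Lean on these libraries where they do the work, as an engineer would, in place of code of your own. Each camera call takes 0.05 s, during which the arm holds its last target.

## Working session

There is one attempt and no reset: what is moved stays moved. The work goes in short steps, Python scripts to look and compute and a shell command to move; the robot and the scene stay as the last step left them, time stands still between calls to the robot, and variables do not carry over. Pictures are saved under pics/ and viewed, and the job is handed in when it is done.

```bash
ls; mkdir -p pics
python3 - <<'E'
from workcell import env
import cv2,json
print(env.state())
for n in("side","top","wrist"):
    f=env.grab_frame(n); cv2.imwrite(f"pics/{n}0.png",f[:,:,::-1]); i=env.camera_info(n)
    print(n,{k:(v.tolist() if hasattr(v,'tolist') else v) for k,v in i.items()})
E
```

```text
pics
{'time_s': 0.0, 'qpos': array([ 6.84700608e+01,  1.83503738e+01,  8.97040470e+01,  3.88897234e-05,
        7.20423889e+01, -1.14654020e+00]), 'qvel': array([ 0.06021325, -0.02561937, -0.00945912,  0.08990727, -0.02888341,
        0.11302899]), 'effort': array([-5.98198258e-04, -4.12473571e+01, -2.31975174e+01,  7.27832504e-02,
        4.60175006e-02, -1.29155715e-04]), 'ee_pos': array([200.08282766, 538.49940105, 182.64899563]), 'ee_rot': array([-9.00967896e+01,  1.97408692e-03, -2.03834127e+01]), 'force': array([-0.22550444,  0.57398131,  0.56100514]), 'torque': array([ 0.00964854, -0.01587577, -0.02519952]), 'gripper_width': 91.08710845544215}
side {'fx': 371.3069008540857, 'fy': 371.3069008540857, 'cx': 321.8154221280289, 'cy': 193.35628769939063, 'k1': 0.016920251113324975, 'camera_from_world': [[0.9938199182641122, -0.10841038734565708, -0.023857032025755703, -549.287600952868], [-0.07433471889337184, -0.4903504620469483, -0.86834945381303, 129.867694819949], [0.0824397939623622, 0.8647563889824169, -0.4953787117807288, 1073.9910281143598], [0.0, 0.0, 0.0, 1.0]]}
top {'fx':
[... 162 characters left out ...]
49957, -0.9996999804142676, 0.0036141243036866234, -71.56664726532075], [-0.9937323820157568, 0.02368619236587097, -0.10924704675411759, 565.6241456938607], [0.10912866565691666, -0.006238064677426271, -0.9940080587606025, 1477.447242362466], [0.0, 0.0, 0.0, 1.0]]}
wrist {'fx': 345.13442367510396, 'fy': 345.13442367510396, 'cx': 318.9546622622111, 'cy': 201.06843262167897, 'k1': -0.029346038219824046, 'mount': [[-0.00012768092190719088, 0.9711309275578731, 0.23854707132590336, -66.28758976392521], [0.0005205096326248952, -0.23854697641499853, 0.971130819773002, -200.8981298993003], [0.9999998563836411, 0.0002481609268204697, -0.0004750251044669998, 0.7653666021052441], [0.0, 0.0, 0.0, 1.0]]}
```

View pics/side0.png

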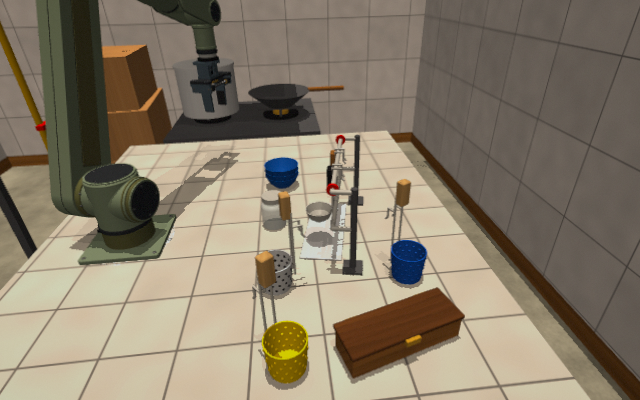

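View pics/top0.png

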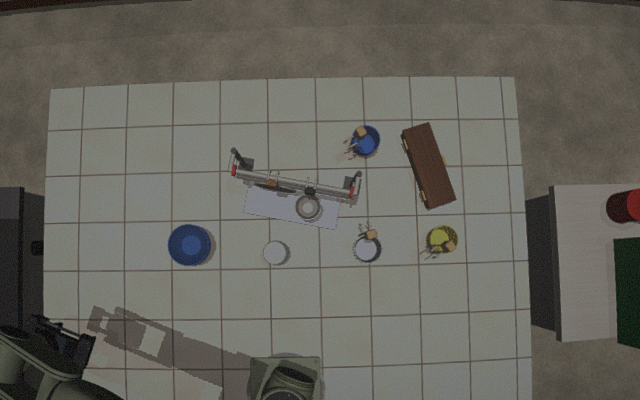

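View pics/wrist0.png

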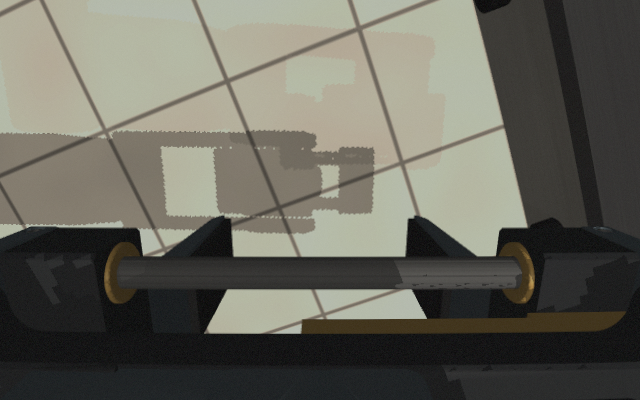

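The top view shows the rack from (235,165) to (357,190). The skimmer's brown grip is at (270,184) and the ladle bowl at (308,207). Basket candidates are grey (367,245), blue (366,140) and yellow (440,240). Grey is the aluminium one by the description, so I'll check it in a close crop and measure.

```bash
cat > h.py <<'E'
import numpy as np,cv2
from workcell import env
from scipy.spatial.transform import Rotation as Ro
def Rm(e): return Ro.from_euler('xyz',e,degrees=True).as_matrix()
def T(name,st=None):
    i=env.camera_info(name)
    if name!='wrist': return i,np.array(i['camera_from_world'])
    st=st or env.state(); M=np.eye(4); M[:3,:3]=Rm(st['ee_rot']); M[:3,3]=st['ee_pos']
    return i,np.linalg.inv(M@np.array(i['mount']))
def proj(name,P,st=None):
    i,C=T(name,st); P=np.atleast_2d(P); c=P@C[:3,:3].T+C[:3,3]; s=c[:,:2]/c[:,2:]
    s=s*(1+i['k1']*(s**2).sum(1,keepdims=True)); return s*[i['fx'],i['fy']]+[i['cx'],i['cy']]
def ray(name,px,st=None):
    i,C=T(name,st); d=(np.array(px,float)-[i['cx'],i['cy']])/[i['fx'],i['fy']]; s=d.copy()
    for _ in range(20): s=d/(1+i['k1']*(s@s))
    R=C[:3,:3]; o=-R.T@C[:3,3]; v=R.T@np.r_[s,1]; return o,v/np.linalg.norm(v)
def onz(name,px,z,st=None):
    o,v=ray(name,px,st); return o+v*(z-o[2])/v[2]
def tri(*obs):
    A=0;b=0
    for n,px in obs:
        o,v=ray(n,px); Q=np.eye(3)-np.outer(v,v); A=A+Q; b=b+Q@o
    X=np.linalg.solve(A,b); return X,[np.linalg.norm(proj(n,X)[0]-px) for n,px in obs]
def crop(f,x0,y0,x1,y1,s,fn): cv2.imwrite(fn,cv2.resize(f[y0:y1,x0:x1,::-1],None,fx=s,fy=s,interpolation=cv2.INTER_CUBIC))
E
python3 - <<'E'
from h import *
for n in("side","top"):
    f=env.grab_frame(n)
    if n=="top": crop(f,220,110,420,270,4,"pics/topc.png")
    else: crop(f,230,120,450,300,3.6,"pics/sidec.png")
    for l in ["basket","basket_grip","basket_hook","skimmer_grip","skimmer","ladle","ladle_bowl","stop_left","jar","bowls","rack"]:
        for m in env.masks_of(n,l)[:4]:
            ys,xs=np.nonzero(m['region']); print(n,l,round(m['p'],2),np.round(m['location'],1),xs.min(),xs.max(),ys.min(),ys.max(),len(xs))
E
```

```text
side basket 0.96 [278.4 340.8] 251 307 251 384 3391
side basket 0.79 [284.4 258.5] 266 303 192 295 1340
side basket 0.74 [407.  250.6] 386 426 179 284 1877
side basket 0.58 [279.6 172.7] 264 297 158 188 854
side basket_grip 0.98 [280.  342.2] 251 308 251 383 3254
side basket_grip 0.98 [401.6 251.3] 386 426 179 284 1913
side basket_grip 0.93 [287.2 257.4] 266 303 191 295 1356
side basket_hook 0.83 [286.9 256.2] 266 302 192 294 1332
side basket_hook 0.72 [403.  255.1] 390 427 179 284 1821
side basket_hook 0.57 [278.9 343. ] 252 308 251 384 3127
side basket_hook 0.34 [338.1 227.5] 300 362 135 274 3457
side skimmer 0.47 [269.4 211.9] 260 285 190 229 734
side skimmer 0.44 [335.7 153.7] 330 345 148 164 158
side ladle 0.62 [325.2 205.2] 305 343 164 221 611
side ladle_bowl 0.61 [325.9 205.4] 306 343 164 221 642
side ladle_bowl 0.52 [336.3 227.7] 300 362 135 274 3460
side stop_left 0.85 [335.2 228.4] 300 362 135 274 3407
side stop_left 0.31 [324.1 204.1] 305 343 164 222 726
side jar 0.74 [272.5 212.3] 262 285 191 229 630
side bowls 0.78 [282.4 173.2] 264 297 158 188 837
side rack 0.59 [338.7 
[... 524 characters left out ...]
65.2 139.5] 345 379 125 155 720
top basket_hook 0.63 [286.4 193.6] 228 361 148 228 3842
top skimmer_grip 0.89 [274.2 187. ] 256 295 171 192 315
top skimmer_grip 0.32 [287.2 195.7] 227 362 147 229 4124
top skimmer 0.87 [273.  184.3] 258 294 179 192 228
top ladle 0.69 [306.3 207.4] 295 320 186 220 615
top ladle 0.67 [270.8 184.3] 256 294 171 192 310
top ladle_bowl 0.98 [309.6 204.9] 296 320 186 219 594
top stop_left 0.88 [288.6 196.2] 228 361 148 228 3922
top jar 0.55 [278.  252.2] 263 288 240 266 533
top bowls 0.68 [368.  241.6] 352 381 223 263 834
top bowls 0.58 [189.3 247.8] 168 210 225 264 1349
top rack 0.96 [284.1 195.6] 228 361 147 229 3913
top rack 0.58 [309.5 206.8] 294 321 179 219 700
```

```bash
python3 -c "
from workcell import env;print(env.state()['time_s'])"
```

```text
1.35
```

View pics/topc.png

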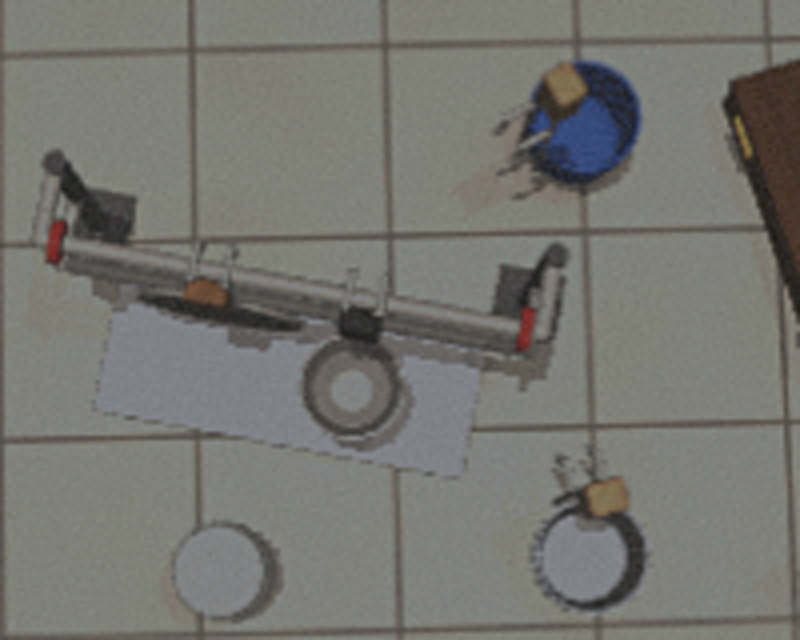

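View pics/sidec.png

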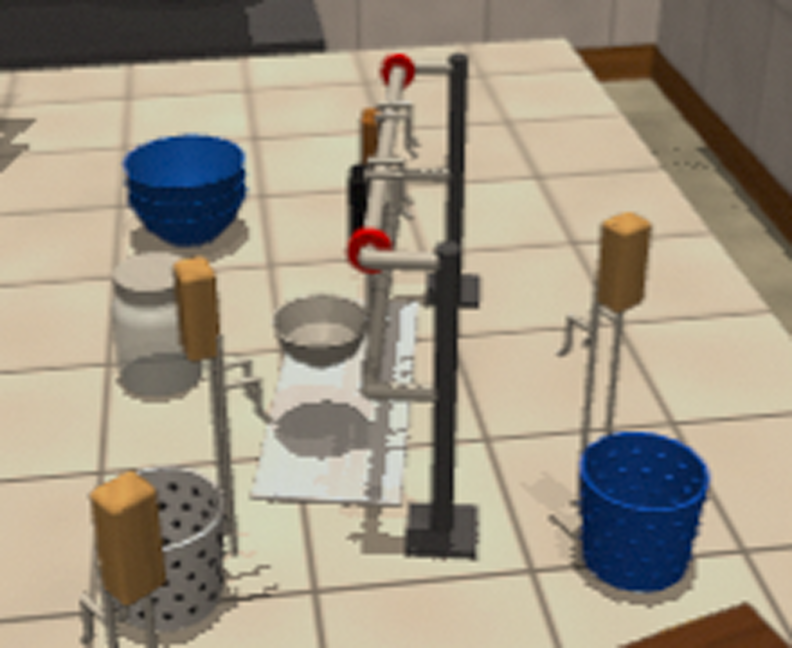

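Close crops: the grey perforated basket (crop top (590,550), grip (605,497)) is the plain aluminium one, and its hook points at about +x. The skimmer (brown grip, crop (205,293)) hangs on the +y side of the ladle (crop (360,322)), so it goes to stop_left. Next I fit the rack pose from the red collars.

Run:
```python
from h import *
from scipy.optimize import least_squares
obs=[]
for n,W in(("side",[(330,130,350,160),(320,178,348,205)]),("top",[(225,155,245,185),(345,180,362,205)])):
    f=cv2.GaussianBlur(env.grab_frame(n),(0,0),.6).astype(int); r=(f[...,0]>1.8*f[...,1])&(f[...,0]>1.8*f[...,2])&(f[...,0]>60)
    for k,(x0,y0,x1,y1) in enumerate(W):
        ys,xs=np.nonzero(r[y0:y1,x0:x1]); print(n,k,len(xs),xs.min()+x0,xs.max()+x0,ys.min()+y0,ys.max()+y0)
        h=cv2.convexHull(np.c_[xs+x0,ys+y0].astype(np.float32)); m=cv2.moments(h); obs.append((n,k,np.array([m['m10']/m['m00'],m['m01']/m['m00']])))
t=np.linspace(0,2*np.pi,40,endpoint=False)
def col(p,k):
    s=[1,-1][k]; L=[]
    for y in(150,158): L.append(np.c_[15*np.cos(t),np.full(40,s*y),220+15*np.sin(t)])
    L=np.vstack(L); R=Ro.from_euler('z',p[2],degrees=True).as_matrix(); return L@R.T+[p[0],p[1],0]
def res(p):
    o=[]
    for n,k,c in obs:
        h=cv2.convexHull(proj(n,col(p,k)).astype(np.float32)); m=cv2.moments(h); o.append(np.array([m['m10']/m['m00'],m['m01']/m['m00']])-c)
    return np.concatenate(o)
s=least_squares(res,[620,0,-11.],diff_step=1e-3); print(s.x,s.fun.round(2)); np.save('rack.npy',s.x)
p=s.x;R=Ro.from_euler('z',p[2],degrees=True).as_matrix()
# overlays
def W(a): return np.atleast_2d(a)@R.T+[p[0],p[1],0]
def inv(X): return (X-[p[0],p[1],0])@R
# ladle bowl rim, grips from top
for nm,px,z in (("ladle grip top",(310,190.5),225),("skim grip top",(271.5,183.2),225),("ladle bowl rim",(307.6,206.7),102)):
    print(nm,inv(onz('top',px,z)).round(1))
for nm,c in (("skim",(368/3.6+230,130/3.6+120)),("ladle",(357/3.6+230,186/3.6+120))): print(c)
```

```text
side 0 46 336 344 135 142
side 1 79 327 338 182 195
top 0 26 232 235 166 174
top 1 25 349 352 187 196
[595.11136726   0.         -11.97131315] [ -1.24  -4.15  -1.15  -7.4  -14.27  -0.45 -14.73  -0.57]
ladle grip top [-11.3 -88.2 225. ]
skim grip top [-10.9  12.6 225. ]
ladle bowl rim [-42.  -87.5 102. ]
(332.22222222222223, 156.11111111111111)
(329.16666666666663, 171.66666666666666)
```

```bash
cat > rack.py <<'E'
from h import *
from scipy.optimize import least_squares
t=np.linspace(0,2*np.pi,40,endpoint=False)
def col(p,k):
    s=[1,-1][k]
    L=np.vstack([np.c_[15*np.cos(t),np.full(40,s*y),220+15*np.sin(t)] for y in(150,158)]); R=Ro.from_euler('z',p[2],degrees=True).as_matrix(); return L@R.T+[p[0],p[1],0]
def cen(q):
    m=cv2.moments(cv2.convexHull(q.astype(np.float32))); return np.array([m['m10']/m['m00'],m['m01']/m['m00']])
def W(p,a): return np.atleast_2d(a)@Ro.from_euler('z',p[2],degrees=True).as_matrix().T+[p[0],p[1],0]
def inv(p,X): return (np.array(X)-[p[0],p[1],0])@Ro.from_euler('z',p[2],degrees=True).as_matrix()
E
python3 - <<'E'
from rack import *
obs=[]; F={}
for n,Wd in(("side",[(330,130,350,160),(320,178,348,205)]),("top",[(225,155,245,185),(345,180,362,205)])):
    F[n]=env.grab_frame(n); f=cv2.GaussianBlur(F[n],(0,0),.6).astype(int); r=(f[...,0]>1.7*f[...,1])&(f[...,0]>1.7*f[...,2])&(f[...,0]>60)
    for k,(x0,y0,x1,y1) in enumerate(Wd):
        ys,xs=np.nonzero(r[y0:y1,x0:x1]); obs.append((n,k,cen(np.c_[xs+x0,ys+y0])))
def res(p): return np.concatenate([cen(proj(n,col(p,k)))-c for n,k,c in obs])
s=least_squares(res,[620,30,-11.],diff_step=1e-3); p=s.x; print(p,s.fun.round(2)); np.save('rack.npy',p)
for nm,px,z in (("ladle grip top",(310,190.5),225),("skim grip top",(271.5,183.2),225),("ladle bowl rim",(307.6,206.7),102)):
    print(nm,inv(p,onz('top',px,z)).round(1))
# basket
for nm,px,z in (("cup rim",(367,249),75),("grip top",(371.5,234),245)): print(nm,onz('top',px,z).round(1))
for nm,px,z in (("jar",(275,253),100),("bowls",(189,246),81)): print(nm,onz('top',px,z).round(1),inv(p,onz('top',px,z)).round(1))
for n,b,sc,fn in (("top",(220,110,420,270),4,"pics/topov.png"),("side",(230,120,450,300),3.6,"pics/sideov.png")):
    im=cv2.resize(F[n][b[1]:b[3],b[0]:b[2],::-1],None,fx=sc,fy=sc,interpolation=cv2.INTER_CUBIC)
    for a,c in(([0,-165,220],[0,165,220]),([0,-165,120],[0,165,120]),([-90,-140,6],[-90,140,6]),([-90,-140,6],[20,-140,6])):
        q=((proj(n,W(p,[a,c]))-b[:2]+.5)*sc).astype(int); cv2.line(im,tuple(q[0].tolist()),tuple(q[1].tolist()),(0,255,0),1)
    cv2.imwrite(fn,im)
E
```

```text
[592.81148493 -37.4590563  -11.97908385] [-0.18  0.11 -0.03  0.21  0.1  -0.14 -0.22 -0.06]
ladle grip top [-16.9 -51.1 225. ]
skim grip top [-16.5  49.7 225. ]
ladle bowl rim [-47.5 -50.4 102. ]
cup rim [ 414.  -242.4   75. ]
grip top [ 449.5 -235.6  245. ]
jar [409.   16.7 100. ] [-191.1   14.9  100. ]
bowls [433.7 262.6  81. ] [-218.   260.5   81. ]
```

View pics/topov.png

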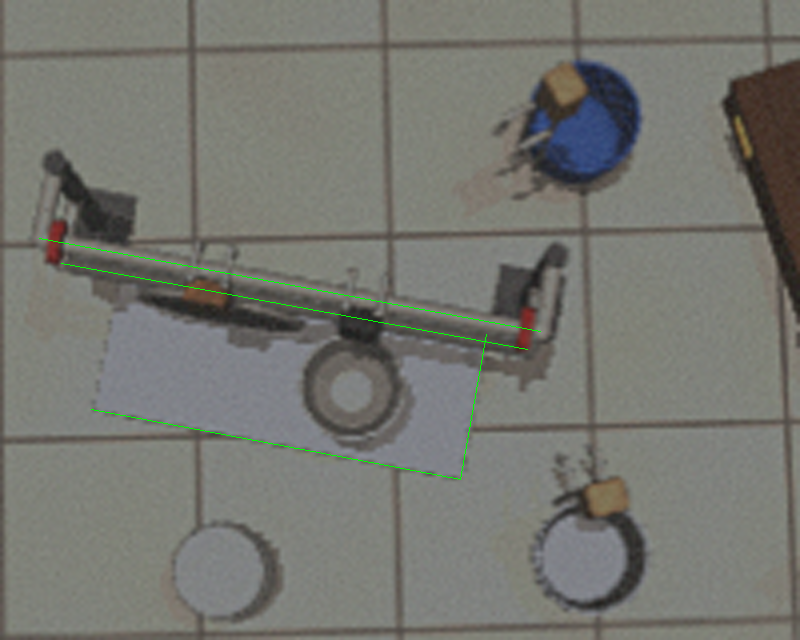

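View pics/sideov.png

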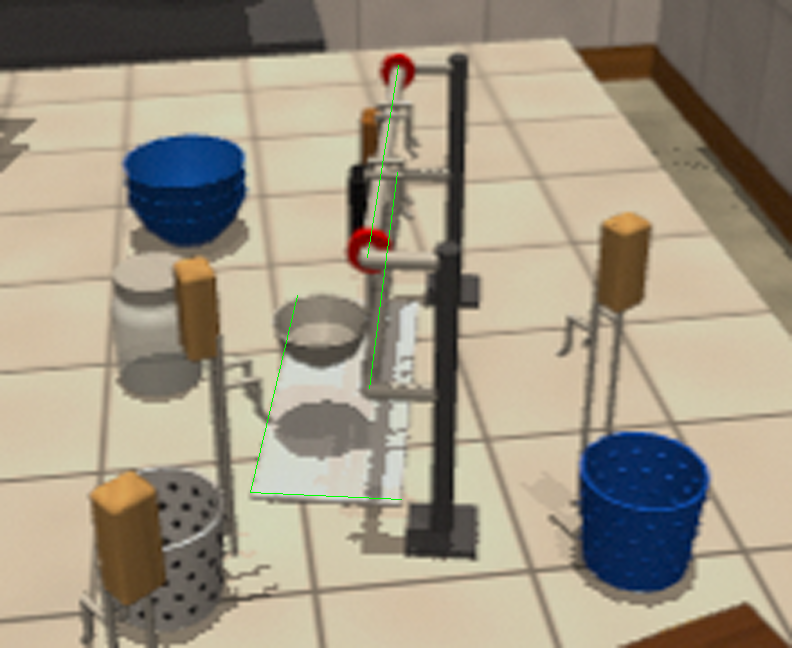

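The overlay lines sit on the rail, lower bar and tray edges. The skimmer is at rack y≈+50 and the ladle at ≈−51, 100 mm apart as expected. The basket yaw is about 11°, and its cup-to-grip distance of 36.1 mm matches the given 36. Next I work out the first reach.

```bash
cat > d.py <<'E'
from rack import *
p=np.load('rack.npy')
def delta(target,yaw):   # world target TCP, yaw of tool (after turn)
    st=env.state(); R=Rm([-90,0,yaw]); return (R.T@(np.array(target)-st['ee_pos'])).round(1), st['ee_pos'].round(1), st['ee_rot'].round(2)
E
python3 - <<'E'
from d import *
for y in (10,109): print(W(p,[-26,y,0]).round(1))
print(delta(np.r_[W(p,[-26,8,0])[0][:2],300],-12.0))
E
```

```text
[[569.5 -22.3   0. ]]
[[590.   74.6   0. ]]
(array([ 477.8, -116.5, -474.3]), array([200.3, 539. , 183.5]), array([-90.  ,  -0.  , -20.39]))
```

```bash
python3 -m handwheel '[[0,[0,-40,0],[0,-4.2,0]],[0,[0,-40,0],[0,-4.2,0]],[0,[0,-36,0],[0,0,0]],[0,[28,0,-28],[0,0,0]],[0,[28,0,-28],[0,0,0]],[0,[28,0,-28],[0,0,0]],[0,[28,0,-28],[0,0,0]],[0,[28,0,-28],[0,0,0]],[0,[28,0,-28],[0,0,0]],[0,[28,0,-28],[0,0,0]]]' 20
python3 -m handwheel '[[0,[28,0,-28],[0,0,0]],[0,[28,0,-28],[0,0,0]],[0,[28,0,-28],[0,0,0]],[0,[28,0,-28],[0,0,0]],[0,[28,0,-28],[0,0,0]],[0,[28,0,-28],[0,0,0]],[0,[28,0,-28],[0,0,0]],[0,[28,0,-28],[0,0,0]],[0,[28,0,-28],[0,0,0]],[0,[28,0,-28],[0,0,0]]]'
python3 - <<'E'
from d import *
print(delta(np.r_[W(p,[-26,8,0])[0][:2],190],-12.0), inv(p,env.state()['ee_pos']))
f=env.grab_frame('wrist'); cv2.imwrite('pics/w1.png',f[:,:,::-1])
E
```

```text
time_s: 2.38
ee_pos: [351.9, 304.9, 299.7]
ee_rot: [-90.0, -0.0, -12.0]
force: [0.7, 0.4, 0.7]
gripper_width: 27.4
time_s: 3.22
ee_pos: [567.8, -27.4, 299.5]
ee_rot: [-90.0, -0.0, -12.0]
force: [1.3, 0.7, 0.9]
gripper_width: 0.7
(array([  0.6, 109.5,   3.4]), array([567.8, -27.4, 299.5]), array([-8.998e+01, -2.000e-02, -1.201e+01])) [-26.57713514   4.62727172 299.54947099]
```

View pics/w1.png

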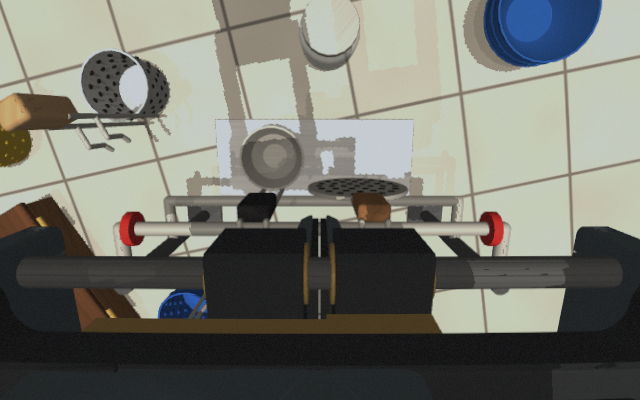

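The wrist view shows the red collars at (131,228) and (492,228), the skimmer grip at (370,207) and the ladle grip at (257,207). I'll check the rack pose against this view.

Run:
```python
from d import *
st=env.state(); f=env.grab_frame('wrist').astype(int); r=(f[...,0]>1.7*f[...,1])&(f[...,0]>1.7*f[...,2])&(f[...,0]>60)
o=[]
for k,(x0,y0,x1,y1) in enumerate([(475,205,510,250),(115,205,150,250)]):
    ys,xs=np.nonzero(r[y0:y1,x0:x1]); c=cen(np.c_[xs+x0,ys+y0]); o.append(c); print(k,c.round(1),xs.min()+x0,xs.max()+x0,ys.min()+y0,ys.max()+y0, cen(proj('wrist',col(p,k),st)).round(1))
s=least_squares(lambda q:np.concatenate([cen(proj('wrist',col(q,k),st))-o[k] for k in(0,1)]),p,diff_step=1e-3); print(s.x,s.fun.round(2))
for q in (p,s.x):
  print([ (inv(q,onz('wrist',px,z,st))).round(1) for px,z in (((369,196),225),((257,197),225),((271.5,155.5),102))])
crop(env.grab_frame('wrist'),200,110,520,260,2.5,'pics/w1c.png')
```

```text
0 [499.2 222.4] 489 509 206 239 [501.6 222. ]
1 [137.4 223.4] 125 149 207 240 [139.4 223. ]
[592.80715159 -39.38685894 -11.98615813] [ 0.18  0.02 -0.18  0.03]
[array([-24.2,  40.2, 225. ]), array([-23.6, -51.3, 225. ]), array([-43.5, -55.8, 102. ])]
[array([-24.6,  42. , 225. ]), array([-24. , -49.4, 225. ]), array([-43.9, -53.9, 102. ])]
```

View pics/w1c.png

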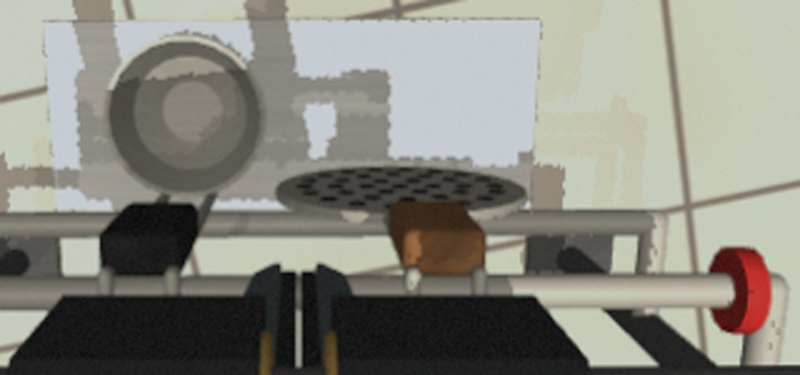

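Run:
```python
from d import *
st=env.state(); q=np.array([592.8,-38.4,-11.98]); np.save('rack.npy',q)
print([ (inv(q,onz('wrist',px,z,st))).round(1) for px,z in (((378,210),225),((259.3,211),225),((274,155.5),102))])
p=q
print(delta(np.r_[W(q,[-26,8,0])[0][:2],190],-12.0), inv(q,st['ee_pos']),st['force'])
```

```text
[array([-17.7,  54.5, 225. ]), array([-17.3, -43.3, 225. ]), array([-49.6, -45.7, 102. ])]
(array([  0.6, 108.4,   2.6]), array([567.9, -27.6, 298.4]), array([-9.001e+01,  8.000e-02, -1.221e+01])) [-26.58531184   5.37098532 298.41276588] [-0.3348523   0.47361227 -0.12331598]
```

```bash
python3 -m handwheel '[[0,[0,20,0],[0,0,0]],[0,[0,25,0],[0,0,0]],[0,[0,25,0],[0,0,0]],[0,[0,20,0],[0,0,0]],[0,[0,12,0],[0,0,0]],[0,[0,6,0],[0,0,0]],[0,[0,0,4],[0,0,0]],[0,[0,0,6],[0,0,0]],[0,[0,0,6],[0,0,0]],[0,[0,0,6],[0,0,0]]]'
python3 - <<'E'
from d import *
st=env.state(); print(inv(p,st['ee_pos']).round(1),st['force'].round(1))
f=env.grab_frame('wrist'); cv2.imwrite('pics/w2.png',f[:,:,::-1])
E
```

```text
time_s: 4.2
ee_pos: [572.4, -3.0, 192.8]
ee_rot: [-90.0, -0.1, -12.0]
force: [-0.2, -1.6, 0.2]
gripper_width: 0.5
[-27.3  30.4 192.8] [-0.2 -1.6  0.2]
```

View pics/w2.png

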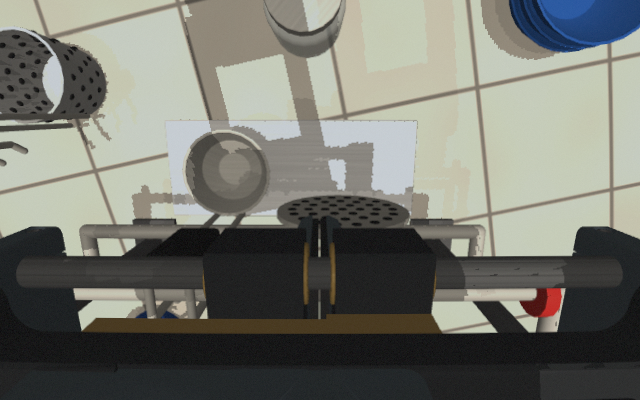

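The fingers are down in front of the rail between ladle and skimmer, with light contact (-1.6 N). I continue the push.

```bash
python3 -m handwheel '[[0,[0,0,6],[0,0,0]],[0,[0,0,6],[0,0,0]],[0,[0,0,6],[0,0,0]],[0,[0,0,6],[0,0,0]],[0,[0,0,6],[0,0,0]],[0,[0,0,6],[0,0,0]],[0,[0,0,6],[0,0,0]],[0,[0,0,6],[0,0,0]],[0,[0,0,5],[0,0,0]],[0,[0,0,4],[0,0,0]]]'
python3 - <<'E'
from d import *
st=env.state(); print(inv(p,st['ee_pos']).round(1),st['force'].round(1))
f=env.grab_frame('side'); crop(f,230,110,430,260,4,'pics/s3.png')
crop(env.grab_frame('top'),220,130,380,250,4,'pics/t3.png')
E
```

```text
time_s: 5.08
ee_pos: [583.6, 51.8, 192.0]
ee_rot: [-90.1, -0.0, -12.0]
force: [-1.4, -4.6, 5.6]
gripper_width: 0.9
[-27.8  86.3 192. ] [-1.4 -4.6  5.6]
```

View pics/s3.png

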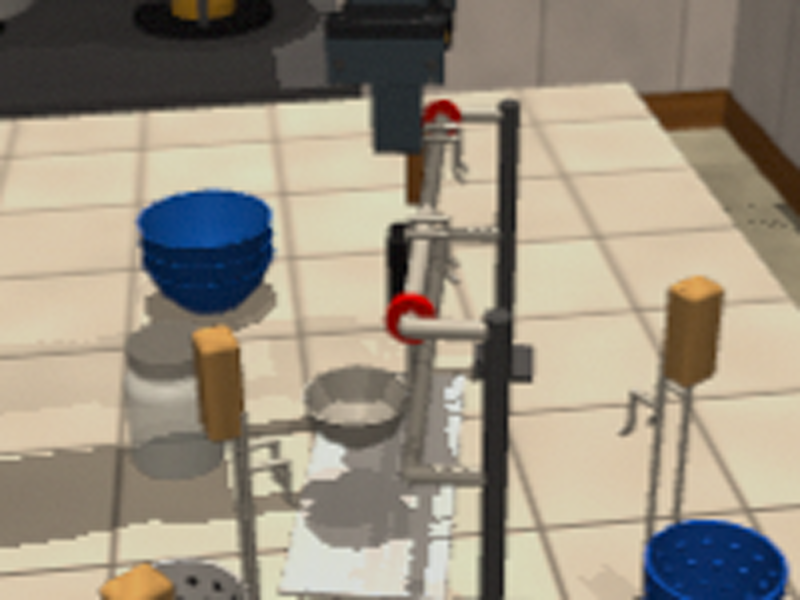

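View pics/t3.png

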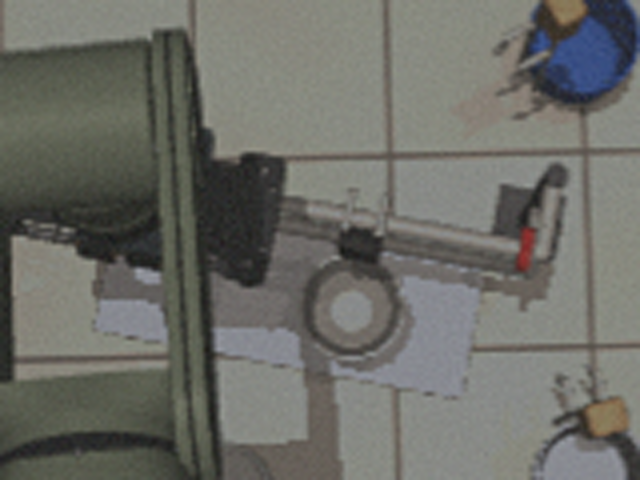

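```bash
python3 -m handwheel '[[0,[0,0,4],[0,0,0]],[0,[0,0,4],[0,0,0]],[0,[0,0,3],[0,0,0]],[0,[0,0,2],[0,0,0]],[0,[0,0,2],[0,0,0]],[0,[0,0,2],[0,0,0]],[0,[0,0,2],[0,0,0]],[0,[0,0,1],[0,0,0]],[0,[0,0,0],[0,0,0]],[0,[0,0,0],[0,0,0]]]'
python3 - <<'E'
from d import *
st=env.state(); print(inv(p,st['ee_pos']).round(1),st['force'].round(1))
crop(env.grab_frame('side'),290,120,370,180,8,'pics/s4.png'); cv2.imwrite('pics/w4.png',env.grab_frame('wrist')[:,:,::-1])
E
```

```text
time_s: 6.02
ee_pos: [587.7, 71.8, 191.4]
ee_rot: [-89.9, 0.0, -12.0]
force: [-1.0, -1.5, 1.6]
gripper_width: 0.2
[-27.9 106.8 191.4] [-1.  -1.5  1.6]
```

View pics/s4.png

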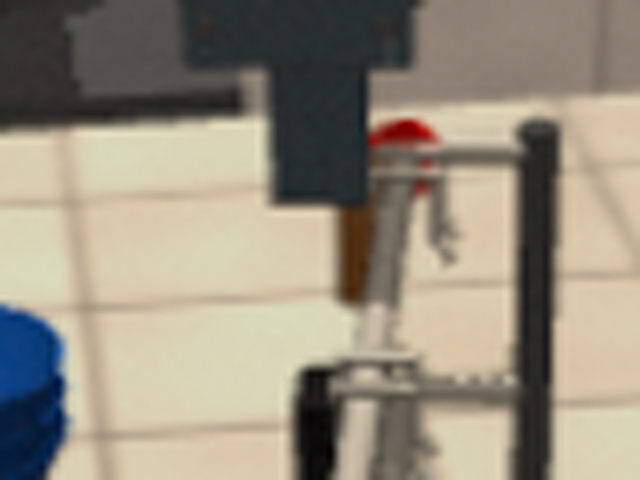

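View pics/w4.png

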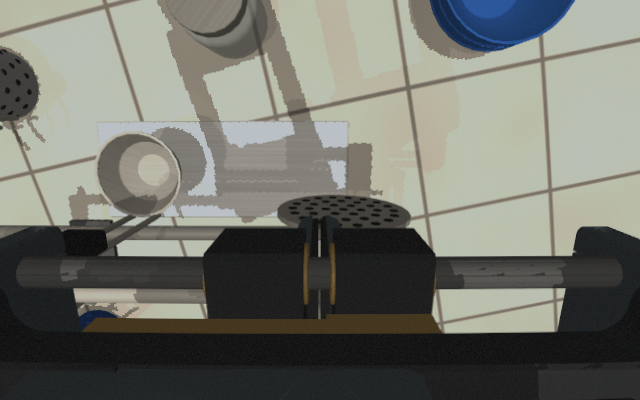

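```bash
python3 -m handwheel '[[0,[0,0,1],[0,0,0]],[0,[0,0,1],[0,0,0]],[0,[0,0,1],[0,0,0]],[0,[0,0,1],[0,0,0]],[0,[0,0,1],[0,0,0]],[0,[0,0,1],[0,0,0]],[0,[0,0,0],[0,0,0]],[0,[0,0,0],[0,0,0]],[0,[0,0,0],[0,0,0]],[0,[0,0,0],[0,0,0]]]'
python3 - <<'E'
from d import *
st=env.state(); print(inv(p,st['ee_pos']).round(1),st['force'].round(1))
E
```

```text
time_s: 6.95
ee_pos: [588.9, 77.5, 191.4]
ee_rot: [-90.0, -0.0, -12.0]
force: [-1.3, -0.5, 0.6]
gripper_width: 0.1
[-27.8 112.5 191.4] [-1.3 -0.5  0.6]
```

```bash
python3 -m handwheel '[[0,[0,0,1],[0,0,0]],[0,[0,0,1],[0,0,0]],[0,[0,0,1],[0,0,0]],[0,[0,0,1],[0,0,0]],[0,[0,0,1],[0,0,0]],[0,[0,0,0],[0,0,0]],[0,[0,0,0],[0,0,0]],[0,[0,0,0],[0,0,0]],[0,[0,0,0],[0,0,0]],[0,[0,0,0],[0,0,0]]]'
python3 - <<'E'
from d import *
st=env.state(); print(inv(p,st['ee_pos']).round(1),st['force'].round(1))
crop(env.grab_frame('side'),290,120,370,180,8,'pics/s5.png'); crop(env.grab_frame('wrist'),200,150,440,260,3,'pics/w5.png')
E
```

```text
time_s: 7.78
ee_pos: [589.0, 78.4, 191.4]
ee_rot: [-90.4, 0.0, -12.0]
force: [-2.9, -10.9, 2.4]
gripper_width: 0.3
[-28.  113.5 191.4] [ -2.9 -10.9   2.4]
```

View pics/s5.png

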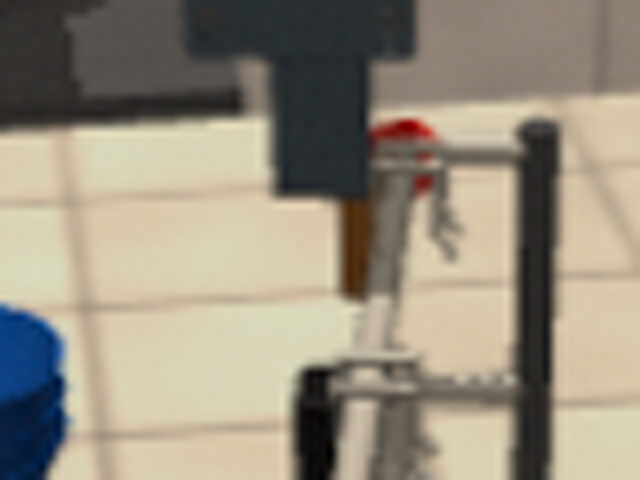

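View pics/w5.png

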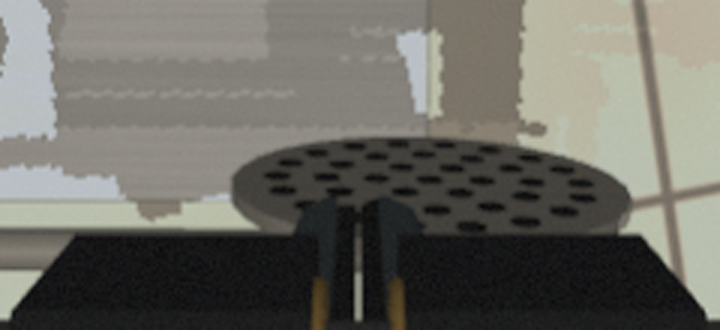

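The wrist force jumps to 11 N at rack y 113.5, so the skimmer is against the stop. I back off, lift and check it.

```bash
python3 -m handwheel '[[0,[0,0,-2],[0,0,0]],[0,[0,0,-3],[0,0,0]],[0,[0,0,-6],[0,0,0]],[0,[0,0,-12],[0,0,0]],[0,[0,0,-12],[0,0,0]],[0,[0,-30,-8],[0,0,0]],[0,[0,-40,-4],[0,0,0]],[0,[0,-41,0],[0,0,0]],[0.4,[0,-41,0],[0,0,0]],[0.6,[0,0,0],[0,0,0]]]'
python3 - <<'E'
from d import *
st=env.state(); print(inv(p,st['ee_pos']).round(1),st['force'].round(1))
crop(env.grab_frame('side'),290,120,370,180,8,'pics/s6.png');crop(env.grab_frame('wrist'),0,100,640,300,1.25,'pics/w6.png')
b=W(p,[0,0,0]); print(delta([449.5,-235.6,330],-12))
E
```

```text
time_s: 8.72
ee_pos: [583.1, 35.3, 352.8]
ee_rot: [-89.7, -0.9, -12.0]
force: [0.0, -0.5, 0.5]
gripper_width: 11.0
[-24.8  70.1 352.8] [ 0.  -0.5  0.5]
(array([ -72.1,   15.6, -292.4]), array([580.8,  35.4, 345.6]), array([-89.91,  -0.28, -12.02]))
```

View pics/s6.png

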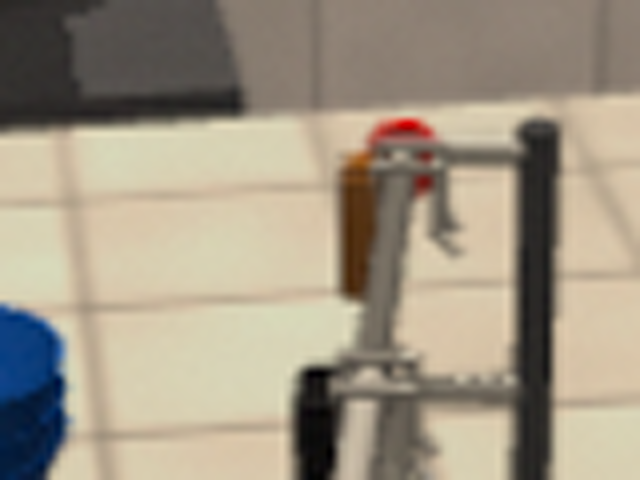

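View pics/w6.png

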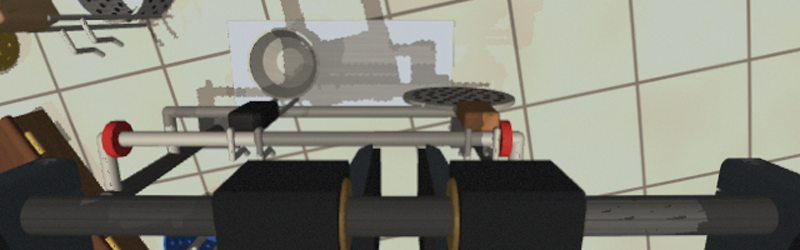

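Run:
```python
from d import *
st=env.state(); f=env.grab_frame('wrist'); print(st['qvel'].round(1)); crop(f,320,150,440,240,6,'pics/w7.png')
for k in (13.5,): print(proj('wrist',W(p,[[0,150,226],[0,136.5+11,231],[0,136.5-11,231],[-14.5,136.5+14,225],[-14.5,136.5-14,225]]),st).round(1).tolist())
r=f.astype(int); r=(r[...,0]>1.7*r[...,1])&(r[...,0]>1.7*r[...,2])&(r[...,0]>60); xs=np.nonzero(r[180:240,380:430])[1]+380; print(xs.min(),xs.max())
```

```text
[ 0.2  1.8  4.8 -0.  -0.5  0.2]
[[401.1, 215.0], [399.7, 216.4], [376.7, 216.5], [402.3, 200.2], [373.2, 200.2]]
401 410
```

View pics/w7.png

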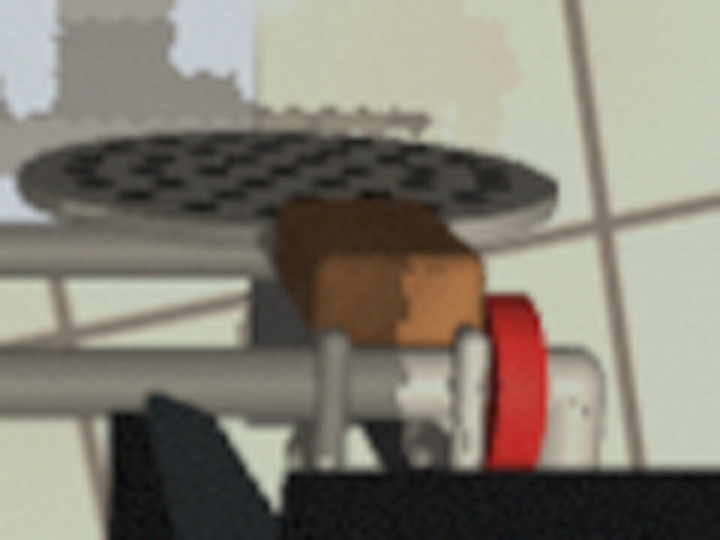

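The +y hook wire touches the red collar (crop (470,400) against (515,390)), so the skimmer is seated at the stop and hanging. Now the basket.

```bash
python3 -m handwheel '[[0.7,[0,0,0],[0,-5.7,0]],[0.7,[0,0,0],[0,-5.7,0]],[0.7,[0,0,0],[0,-5.7,0]],[0.7,[0,0,0],[0,-5.7,0]],[0.7,[-22,2,-30],[0,0,0]],[0.7,[-22,2,-30],[0,0,0]],[0.7,[-22,2,-30],[0,0,0]],[0.7,[-22,2,-30],[0,0,0]],[0.7,[-22,2,-30],[0,0,0]],[0.7,[-22,2,-30],[0,0,0]]]'
python3 -m handwheel '[[0.7,[-22,2,-30],[0,0,0]],[0.7,[-24,2,-30],[0,0,0]],[0.7,[0,0,0],[0,0,0]],[0.7,[0,0,0],[0,0,0]],[0.7,[0,0,0],[0,0,0]],[0.7,[0,0,0],[0,0,0]],[0.7,[0,0,0],[0,0,0]],[0.7,[0,0,0],[0,0,0]],[0.7,[0,0,0],[0,0,0]],[0.7,[0,0,0],[0,0,0]]]'
python3 - <<'E'
from d import *
st=env.state(); f=env.grab_frame('wrist'); cv2.imwrite('pics/w8.png',f[:,:,::-1]); print(st['ee_pos'],st['ee_rot'])
E
```

```text
time_s: 9.7
ee_pos: [482.2, -166.6, 329.1]
ee_rot: [-89.9, 0.2, 10.8]
force: [0.4, -0.2, -0.8]
gripper_width: 63.9
time_s: 10.53
ee_pos: [450.7, -232.4, 327.5]
ee_rot: [-90.0, -0.0, 10.9]
force: [-0.2, 1.4, -0.8]
gripper_width: 63.7
[ 450.67660276 -232.43591239  327.45028318] [-8.99994720e+01 -8.01573148e-03  1.08846330e+01]
```

View pics/w8.png

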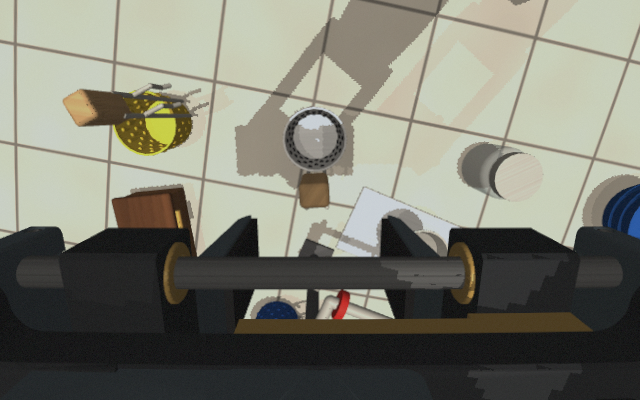

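Run:
```python
from d import *
st=env.state(); f=env.grab_frame('wrist'); crop(f,270,95,360,215,5,'pics/w9.png')
a=onz('wrist',(315,138),75,st); 
for px in ((313.7,200),(314,196)): 
    g=onz('wrist',px,245,st); d=g-a; print(a.round(1),g.round(1),np.hypot(d[0],d[1]).round(1),np.degrees(np.arctan2(d[1],d[0])).round(1))
```

```text
[ 413.4 -244.6   75. ] [ 454.  -236.2  245. ] 41.5 11.8
[ 413.4 -244.6   75. ] [ 450.5 -236.5  245. ] 38.0 12.3
```

View pics/w9.png

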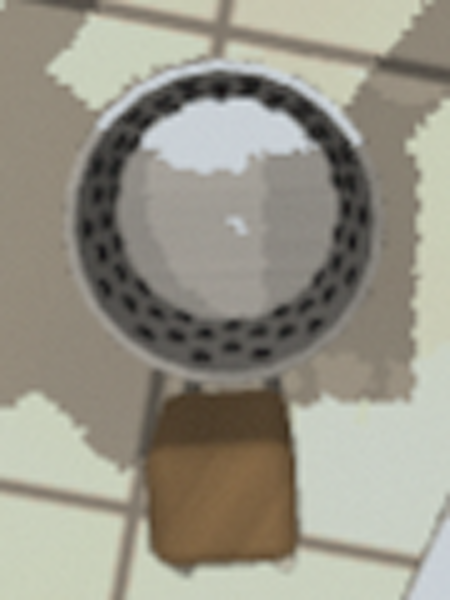

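Close crop: grey perforated cup, rim centre (315,139), with the wooden grip's top face at (314.6,195.4). That puts the grip at about (450.5,-236.5), yaw ≈12°. I descend and grasp.

```bash
python3 -m handwheel '[[0.7,[-1,20,-4],[0,-1,0]],[0.7,[0,28,0],[0,0,0]],[0.7,[0,28,0],[0,0,0]],[0.7,[0,25,0],[0,0,0]],[0.7,[0,18,0],[0,0,0]],[0.7,[0,8,0],[0,0,0]],[0.7,[0,0,0],[0,0,0]],[0.7,[0,0,0],[0,0,0]],[0.5,[0,0,0],[0,0,0]],[0.4,[0,0,0],[0,0,0]]]' 30
python3 - <<'E'
from d import *
st=env.state(); f=env.grab_frame('wrist'); cv2.imwrite('pics/w10.png',f[:,:,::-1]); print(st['ee_pos'],st['ee_rot'],st['force'])
crop(env.grab_frame('side'),230,150,350,300,4,'pics/s10.png')
E
```

```text
time_s: 11.47
ee_pos: [451.0, -237.6, 201.9]
ee_rot: [-90.1, -0.1, 11.8]
force: [-0.3, 0.3, -0.0]
gripper_width: 53.4
[ 451.01204524 -237.5818372   201.91548791] [-90.11028246  -0.13499763  11.81695006] [-0.31654255  0.27442542 -0.02500067]
```

View pics/w10.png

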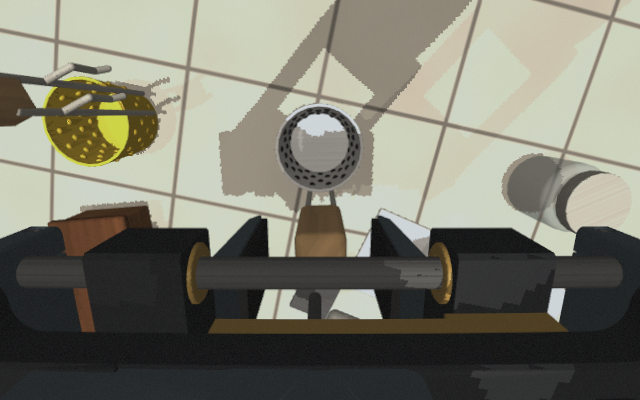

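View pics/s10.png

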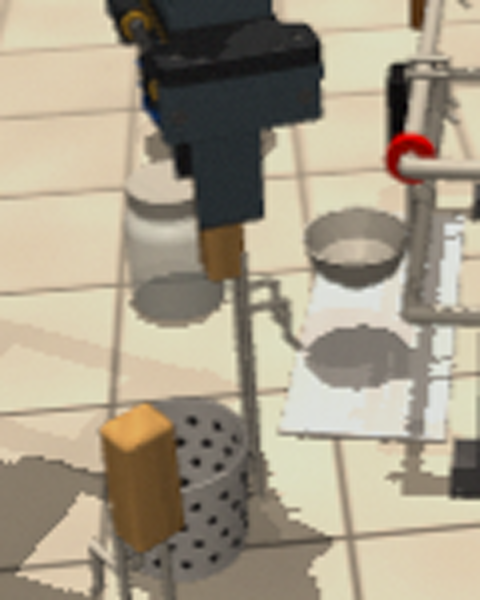

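The grip (320,232) is centred between the open fingers and the cup is undisturbed. I close.

```bash
python3 -m handwheel '[[0.2,[0,0,0],[0,0,0]],[0.2,[0,0,0],[0,0,0]],[0.2,[0,0,0],[0,0,0]],[0.2,[0,0,0],[0,0,0]],[0.2,[0,0,0],[0,0,0]],[0.2,[0,0,0],[0,0,0]],[0.2,[0,-5,0],[0,0,0]],[0.2,[0,-10,0],[0,0,0]],[0.2,[0,-15,0],[0,0,0]],[0.2,[0,-10,0],[0,0,0]]]' 35
python3 - <<'E'
from d import *
st=env.state(); f=env.grab_frame('wrist'); cv2.imwrite('pics/w11.png',f[:,:,::-1]); print(st['ee_pos'],st['ee_rot'],st['force'])
crop(env.grab_frame('side'),230,130,350,300,3.5,'pics/s11.png')
E
```

```text
time_s: 12.4
ee_pos: [450.4, -237.2, 241.9]
ee_rot: [-90.0, -0.0, 11.8]
force: [0.7, -0.5, -1.3]
gripper_width: 25.9
[ 450.36340931 -237.22341503  241.85344787] [-9.00272513e+01 -3.89591287e-02  1.18180334e+01] [ 0.73165836 -0.5130877  -1.31870746]
```

View pics/w11.png

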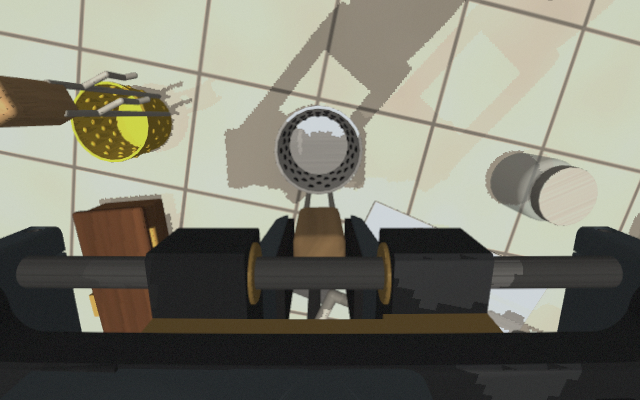

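View pics/s11.png

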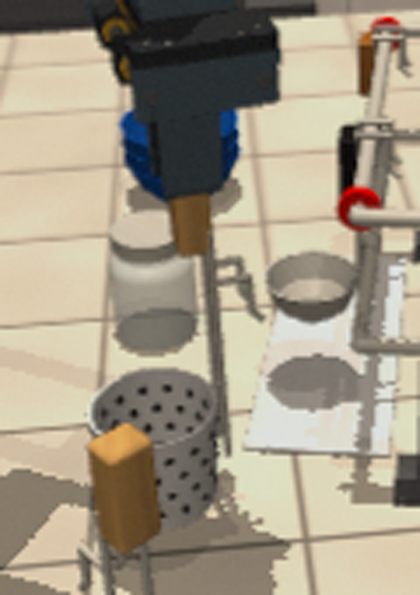

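Run:
```python
from d import *
st=env.state(); f=env.grab_frame('wrist'); g=f[95:205,265:375]; cv2.imwrite('pics/w12.png',cv2.resize(g[:,:,::-1],None,fx=5,fy=5,interpolation=cv2.INTER_CUBIC))
print(st['ee_pos'].round(1))
R=Rm(st['ee_rot'])
# predicted rim ellipse for given (tx,tz) rel yaw 0
t=np.linspace(0,2*np.pi,60,endpoint=False)
for cx in (-36,-33,-39):
    P=np.c_[cx+42*np.cos(t),np.full(60,126.9),42*np.sin(t)]@R.T+st['ee_pos']; q=proj('wrist',P,st); print(cx,q.min(0).round(1),q.max(0).round(1))
```

```text
[ 451.3 -237.8  242.7]
-36 [274.2 103.1] [363.2 192.6]
-33 [274.3 106.4] [363.1 195.6]
-39 [274.1  99.7] [363.3 189.6]
```

View pics/w12.png

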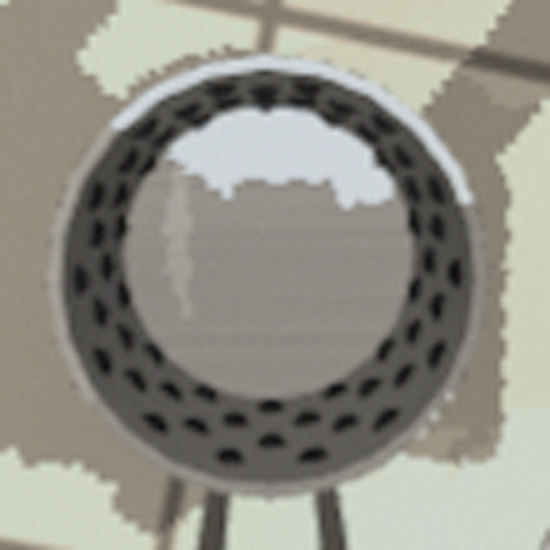

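Held: width 25.9 mm, basket frame aligned with the tool within about 1°, cup centre about 35 mm behind the TCP. I lift, turn to the rack yaw, and travel along the rail well in front of the ladle and above the jar.

```bash
python3 -m handwheel '[[0.2,[0,-20,0],[0,5.95,0]],[0.2,[0,-25,0],[0,5.95,0]],[0.2,[0,-25,0],[0,5.95,0]],[0.2,[0,-23,0],[0,5.95,0]],[0.2,[0,0,15],[0,0,0]],[0.2,[0,0,25],[0,0,0]],[0.2,[0,0,32],[0,0,0]],[0.2,[0,0,34],[0,0,0]],[0.2,[0,0,34],[0,0,0]],[0.2,[0,0,34],[0,0,0]]]' 35
python3 -m handwheel '[[0.2,[0,0,34],[0,0,0]],[0.2,[0,0,30],[0,0,0]],[0.2,[0,0,20],[0,0,0]],[0.2,[0,0,10],[0,0,0]],[0.2,[0,0,4],[0,0,0]],[0.2,[0,0,0],[0,0,0]],[0.2,[0,0,0],[0,0,0]],[0.2,[0,0,0],[0,0,0]],[0.2,[0,0,0],[0,0,0]],[0.2,[0,0,0],[0,0,0]]]'
python3 - <<'E'
from d import *
st=env.state(); print(inv(p,st['ee_pos']).round(1),st['ee_rot'].round(2),st['force'].round(1))
f=env.grab_frame('wrist'); cv2.imwrite('pics/w13.png',f[:,:,::-1]); crop(env.grab_frame('side'),230,90,430,240,4,'pics/s13.png')
E
```

```text
time_s: 13.38
ee_pos: [485.9, -65.4, 332.6]
ee_rot: [-90.0, 0.1, -12.0]
force: [1.6, -0.3, -2.2]
gripper_width: 25.7
time_s: 14.22
ee_pos: [506.5, 28.1, 333.5]
ee_rot: [-90.0, -0.0, -12.1]
force: [0.2, 0.7, -1.9]
gripper_width: 25.2
[-98.2  47.1 333.5] [-9.001e+01 -1.000e-02 -1.207e+01] [ 0.2  0.7 -1.9]
```

View pics/w13.png

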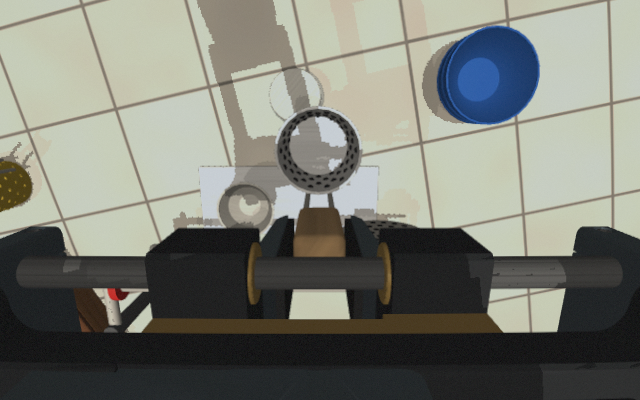

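View pics/s13.png

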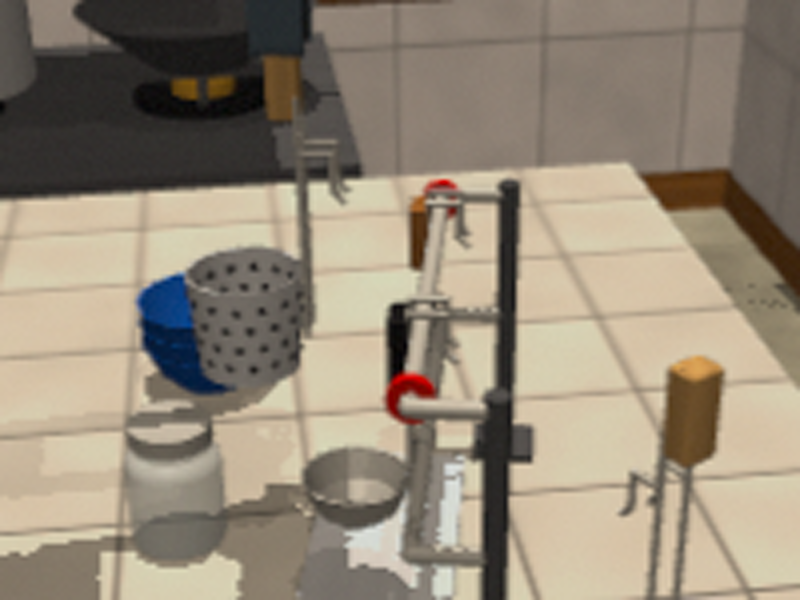

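```bash
cat > bov.py <<'E'
from d import *
def bpts(st,cx,P): # basket frame->world, cup centre at tool x=cx, basket z0 = TCP-202
    R=Rm(st['ee_rot']); P=np.atleast_2d(np.array(P,float)); return np.c_[P[:,0]+cx,202-P[:,2],P[:,1]]@R.T+st['ee_pos']
def ov(cam,st,cx,box,s,fn,f):
    im=cv2.resize(f[box[1]:box[3],box[0]:box[2],::-1],None,fx=s,fy=s,interpolation=cv2.INTER_CUBIC)
    def L(P,c):
        q=((proj(cam,P,st)-box[:2]+.5)*s).astype(np.int32); cv2.polylines(im,[q],False,c,1)
    for y in(-11,11):
        L(bpts(st,cx,[[44.5,y,30],[44.5,y,163.5],[67,y,163.5],[67,y,135],[70,y,128]]),(0,255,0))
    t=np.linspace(0,2*np.pi,60); L(bpts(st,cx,np.c_[42*np.cos(t),42*np.sin(t),np.full(60,75)]),(0,255,255))
    L(bpts(st,cx,np.c_[36*np.cos(t),36*np.sin(t),np.full(60,0)]),(0,255,255))
    for z in(220,120): L(W(p,[[-0,-165,z],[0,165,z]]),(255,0,255))
    cv2.imwrite(fn,im)
E
python3 - <<'E'
from bov import *
st=env.state(); f=env.grab_frame('side'); ov('side',st,-35,(265,90,355,195),6,'pics/o13.png',f); ov('top',st,-35,(220,120,380,240),5,'pics/ot13.png',env.grab_frame('top'))
E
```

```text
(no output)
```

View pics/o13.png

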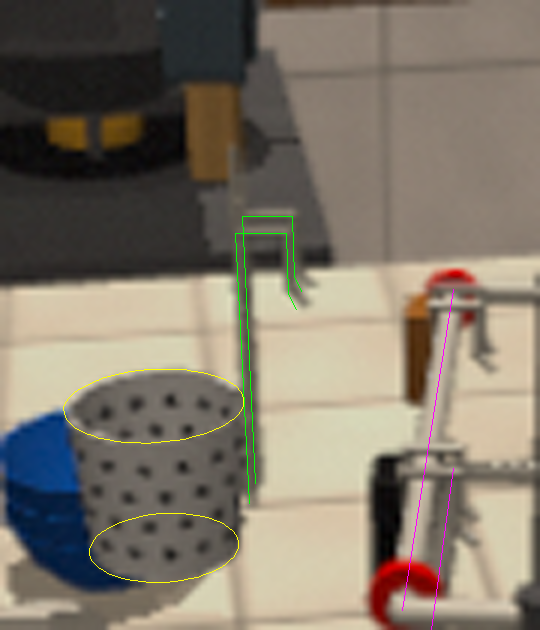

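View pics/ot13.png

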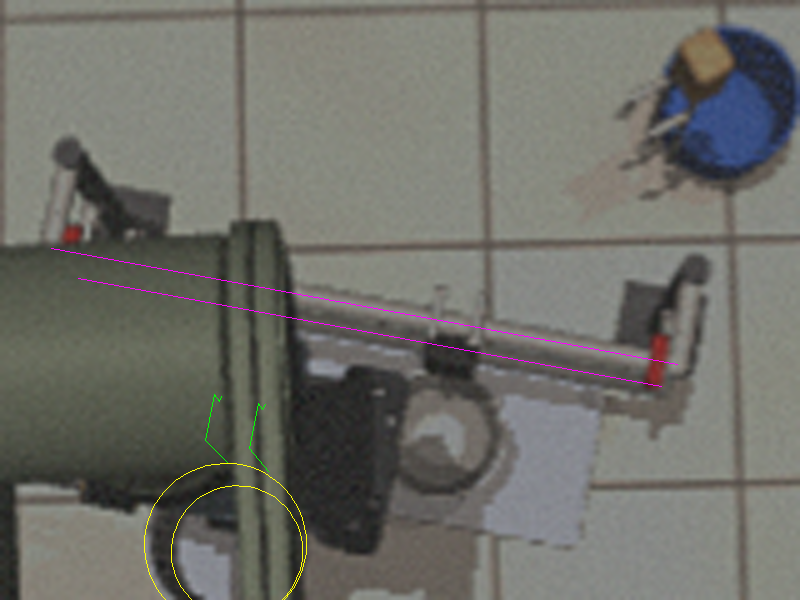

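```bash
python3 -m handwheel '[[0.2,[8,0,0],[0,0,0]],[0.2,[14,0,0],[0,0,0]],[0.2,[16,0,0],[0,0,0]],[0.2,[16,0,0],[0,0,0]],[0.2,[12,0,0],[0,0,0]],[0.2,[7,0,0],[0,0,0]],[0.2,[3,0,0],[0,0,0]],[0.2,[0,0,0],[0,0,0]],[0.2,[0,0,0],[0,0,0]],[0.2,[0,0,0],[0,0,0]]]'
python3 - <<'E'
from bov import *
st=env.state(); print(inv(p,st['ee_pos']).round(1),st['ee_rot'].round(2),st['force'].round(1))
f=env.grab_frame('side'); ov('side',st,-34,(285,90,375,195),6,'pics/o14.png',f); crop(f,285,90,375,195,6,'pics/s14.png')
f=env.grab_frame('wrist'); cv2.imwrite('pics/w14.png',f[:,:,::-1])
E
```

```text
time_s: 15.25
ee_pos: [580.4, 13.3, 333.7]
ee_rot: [-90.0, 0.0, -12.0]
force: [0.2, -0.4, -1.9]
gripper_width: 25.5
[-22.9  48.  333.7] [-8.999e+01  1.000e-02 -1.198e+01] [ 0.2 -0.4 -1.9]
```

View pics/o14.png

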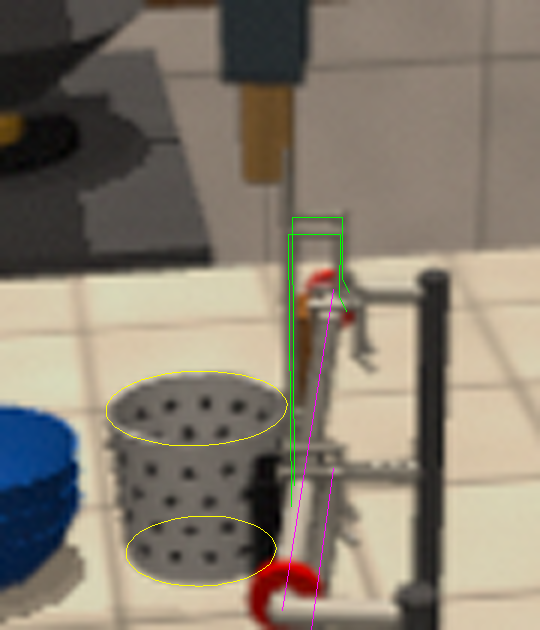

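View pics/s14.png

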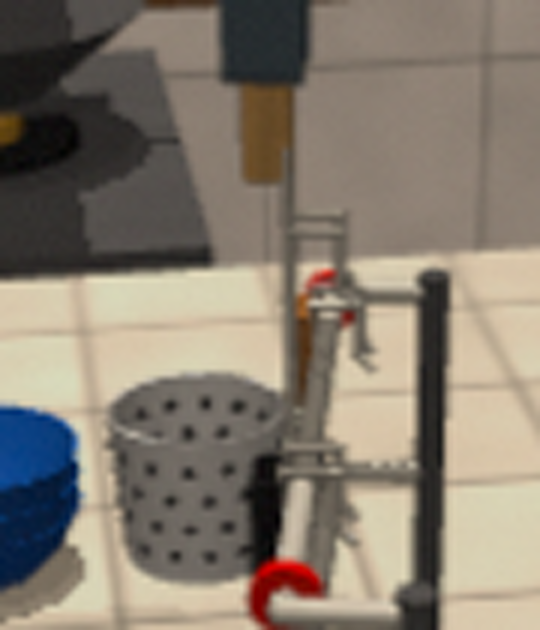

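View pics/w14.png

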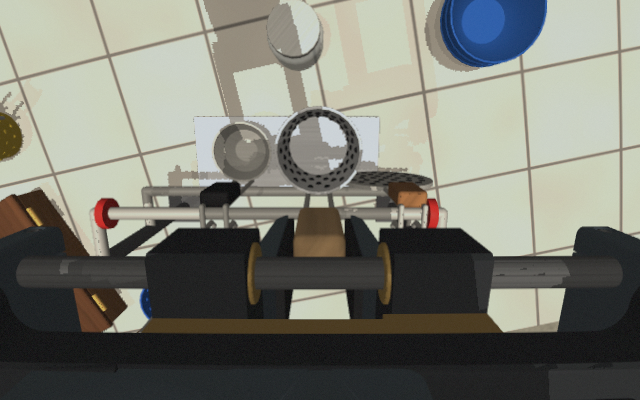

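The hook overlay coincides with the hook in the side view (wires at 291, prong at 345 in the crop). Before lowering I check the ladle's y position in this settled wrist view.

Run:
```python
from bov import *
st=env.state(); f=env.grab_frame('wrist'); crop(f,80,110,460,250,2.1,'pics/w15.png'); 
r=f.astype(int); r=(r[...,0]>1.7*r[...,1])&(r[...,0]>1.7*r[...,2])&(r[...,0]>60)
for a,b in((80,120),(420,450)):
    ys,xs=np.nonzero(r[180:240,a:b]); print(cen(np.c_[xs+a,ys+180]))
print([cen(proj('wrist',col(p,k),st)).round(1) for k in(0,1)])
for y in (-44,-47,-50): print(y,proj('wrist',W(p,[[0,y-11,231],[0,y+11,231],[-46,y,102],[-14.5,y,225]]),st).round(1).tolist())
```

```text
[106.08298052 213.05278013]
[432.16779279 213.54335586]
[array([430.3, 213.1]), array([106.9, 212.9])]
-44 [[206.2, 216.2], [230.1, 216.3], [244.9, 151.8], [218.9, 199.4]]
-47 [[203.0, 216.2], [226.8, 216.3], [242.5, 151.8], [215.7, 199.4]]
-50 [[199.8, 216.2], [223.6, 216.3], [240.1, 151.8], [212.4, 199.4]]
```

View pics/w15.png

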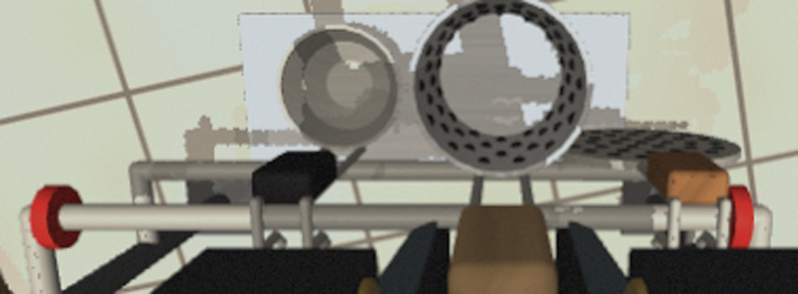

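Ladle at rack y≈−48, skimmer at +136.5, basket at +48: about 16 mm to spare on each side. Lowering to just above the rail.

```bash
python3 -m handwheel '[[0.2,[1,4,0],[0,0,0]],[0.2,[0,7,0],[0,0,0]],[0.2,[0,7,0],[0,0,0]],[0.2,[0,6,0],[0,0,0]],[0.2,[0,4,0],[0,0,0]],[0.2,[0,2,0],[0,0,0]],[0.2,[0,0,0],[0,0,0]],[0.2,[0,0,0],[0,0,0]],[0.2,[0,0,0],[0,0,0]],[0.2,[0,0,0],[0,0,0]]]'
python3 - <<'E'
from bov import *
st=env.state(); print(inv(p,st['ee_pos']).round(1),st['ee_rot'].round(2),st['force'].round(1))
f=env.grab_frame('side'); ov('side',st,-34,(305,115,365,175),10,'pics/o16.png',f); crop(f,305,115,365,175,10,'pics/s16.png')
E
```

```text
time_s: 16.23
ee_pos: [582.1, 13.0, 303.9]
ee_rot: [-90.0, -0.0, -12.0]
force: [0.8, -0.4, -1.6]
gripper_width: 25.9
[-21.1  48.  303.9] [-8.998e+01 -5.000e-02 -1.199e+01] [ 0.8 -0.4 -1.6]
```

View pics/s16.png

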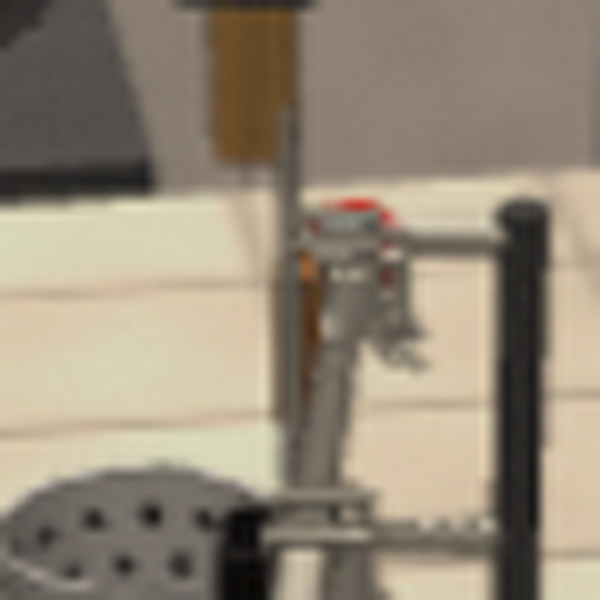

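View pics/o16.png

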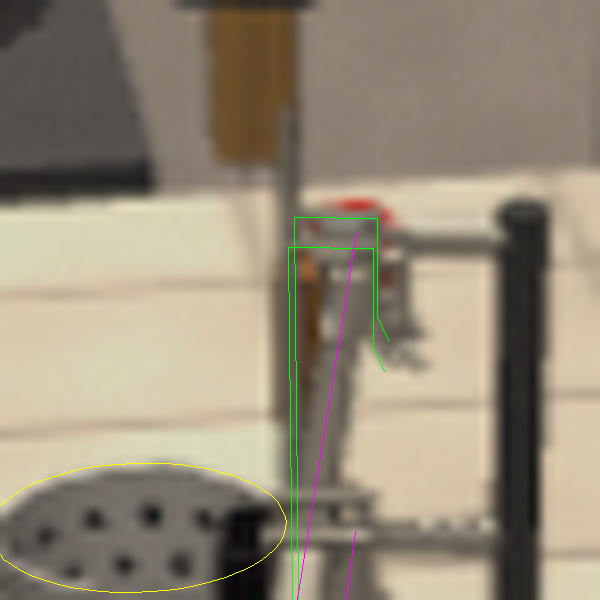

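```bash
python3 -m handwheel '[[0.2,[0,2,0],[0,0,0]],[0.2,[0,2,0],[0,0,0]],[0.2,[0,2,0],[0,0,0]],[0.2,[0,2,0],[0,0,0]],[0.2,[0,2,0],[0,0,0]],[0.2,[0,2,0],[0,0,0]],[0.2,[0,2,0],[0,0,0]],[0.2,[0,1,0],[0,0,0]],[0.2,[0,0,0],[0,0,0]],[0.2,[0,0,0],[0,0,0]]]'
python3 - <<'E'
from bov import *
st=env.state(); print(inv(p,st['ee_pos']).round(1),st['ee_rot'].round(2),st['force'].round(1))
f=env.grab_frame('side'); crop(f,305,115,365,175,10,'pics/s17.png'); crop(env.grab_frame('wrist'),80,90,460,250,2,'pics/w17.png')
E
```

```text
time_s: 17.12
ee_pos: [581.9, 13.0, 288.4]
ee_rot: [-90.0, 0.0, -12.0]
force: [0.5, 0.5, -2.0]
gripper_width: 25.8
[-21.3  48.  288.4] [-90.     0.   -11.99] [ 0.5  0.5 -2. ]
```

View pics/s17.png

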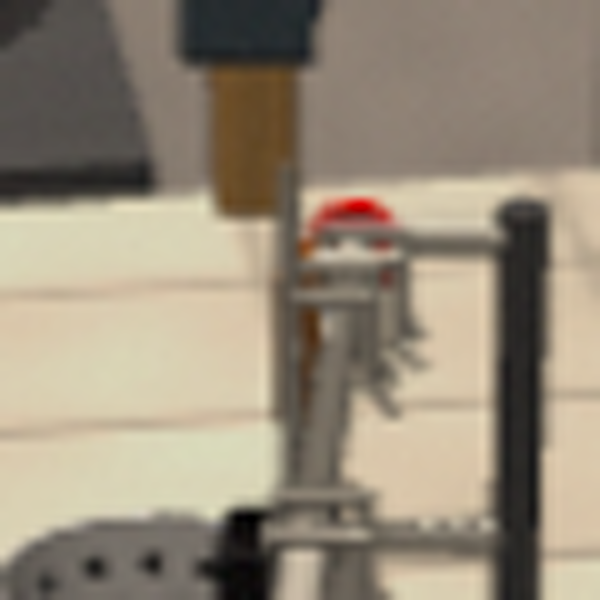

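View pics/w17.png

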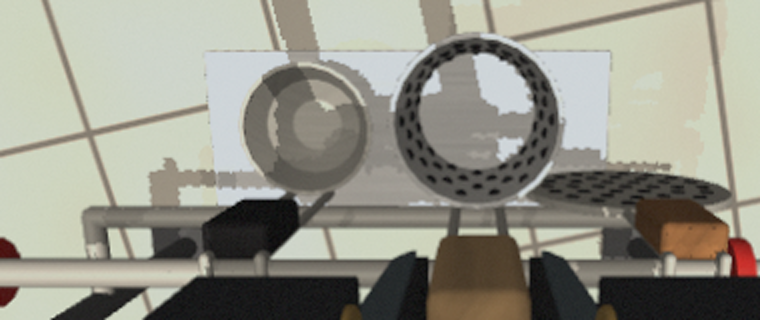

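The prong is now on the far side of the rail (crop (375,360)), with no contact force. I continue down.

```bash
python3 -m handwheel '[[0.2,[0,2,0],[0,0,0]],[0.2,[0,2,0],[0,0,0]],[0.2,[0,2,0],[0,0,0]],[0.2,[0,2,0],[0,0,0]],[0.2,[0,2,0],[0,0,0]],[0.2,[0,2,0],[0,0,0]],[0.2,[0,2,0],[0,0,0]],[0.2,[0,2,0],[0,0,0]],[0.2,[0,1,0],[0,0,0]],[0.2,[0,0,0],[0,0,0]]]'
python3 - <<'E'
from bov import *
st=env.state(); print(inv(p,st['ee_pos']).round(1),st['ee_rot'].round(2),st['force'].round(1))
E
```

```text
time_s: 18.05
ee_pos: [581.8, 13.0, 271.1]
ee_rot: [-90.0, 0.0, -12.0]
force: [-0.0, -1.1, -2.4]
gripper_width: 25.5
[-21.5  48.  271.1] [-9.000e+01  3.000e-02 -1.199e+01] [-0.  -1.1 -2.4]
```

```bash
python3 -m handwheel '[[0.2,[0,1,0],[0,0,0]],[0.2,[0,1,0],[0,0,0]],[0.2,[0.5,0.5,0],[0,0,0]],[0.2,[0.5,0.5,0],[0,0,0]],[0.2,[0.5,0.5,0],[0,0,0]],[0.2,[0.5,0.5,0],[0,0,0]],[0.2,[0.5,0.3,0],[0,0,0]],[0.2,[0,0,0],[0,0,0]],[0.2,[0,0,0],[0,0,0]],[0.2,[0,0,0],[0,0,0]]]'
python3 - <<'E'
from bov import *
st=env.state(); print(inv(p,st['ee_pos']).round(1),st['ee_rot'].round(2),st['force'].round(1))
f=env.grab_frame('side'); crop(f,285,115,365,195,8,'pics/s18.png')
E
```

```text
time_s: 18.88
ee_pos: [584.4, 12.5, 267.2]
ee_rot: [-90.0, -0.0, -12.0]
force: [0.4, 0.1, -2.1]
gripper_width: 25.6
[-18.8  48.  267.2] [-89.99  -0.   -11.99] [ 0.4  0.1 -2.1]
```

View pics/s18.png

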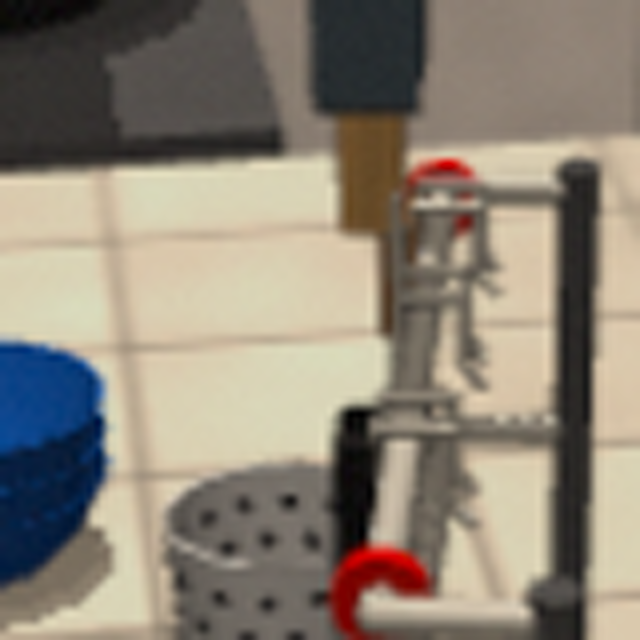

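```bash
python3 -m handwheel '[[0.2,[0,0.5,0],[0,0,0]],[0.2,[0,0.5,0],[0,0,0]],[0.2,[0,0.5,0],[0,0,0]],[0.2,[0,0.5,0],[0,0,0]],[0.2,[0,0.5,0],[0,0,0]],[0.2,[0,0,0],[0,0,0]],[0.2,[0,0,0],[0,0,0]],[0.2,[0,0,0],[0,0,0]],[0.2,[0,0,0],[0,0,0]],[0.2,[0,0,0],[0,0,0]]]'
python3 - <<'E'
from bov import *
st=env.state(); print(inv(p,st['ee_pos']).round(1),st['ee_rot'].round(2),st['force'].round(1),st['torque'].round(2))
E
```

```text
time_s: 19.77
ee_pos: [584.4, 12.4, 265.1]
ee_rot: [-90.0, -0.0, -12.0]
force: [-1.1, -0.1, 3.0]
gripper_width: 25.3
[-18.7  48.  265.1] [-8.999e+01 -4.000e-02 -1.199e+01] [-1.1 -0.1  3. ] [-0.02  0.22 -0.02]
```

The crossbar has landed on the rail: Fz went from −2 to +3 N. A small nudge in +x brings the stem to the bars.

```bash
python3 -m handwheel '[[0.2,[0.4,0,0],[0,0,0]],[0.2,[0.4,0,0],[0,0,0]],[0.2,[0.4,0,0],[0,0,0]],[0.2,[0.3,0,0],[0,0,0]],[0.2,[0,0,0],[0,0,0]],[0.2,[0,0,0],[0,0,0]],[0.2,[0,0,0],[0,0,0]],[0.2,[0,0,0],[0,0,0]],[0.2,[0,0,0],[0,0,0]],[0.2,[0,0,0],[0,0,0]]]'
python3 - <<'E'
from bov import *
st=env.state(); print(inv(p,st['ee_pos']).round(1),st['ee_rot'].round(2),st['force'].round(1),st['torque'].round(2))
f=env.grab_frame('side'); crop(f,275,115,365,215,7,'pics/s19.png')
E
```

```text
time_s: 20.6
ee_pos: [585.0, 12.3, 265.2]
ee_rot: [-90.0, 0.1, -12.0]
force: [-3.9, 0.2, 6.4]
gripper_width: 25.5
[-18.2  48.  265.2] [-8.999e+01  8.000e-02 -1.198e+01] [-3.9  0.2  6.4] [ 0.05  0.79 -0.01]
```

View pics/s19.png

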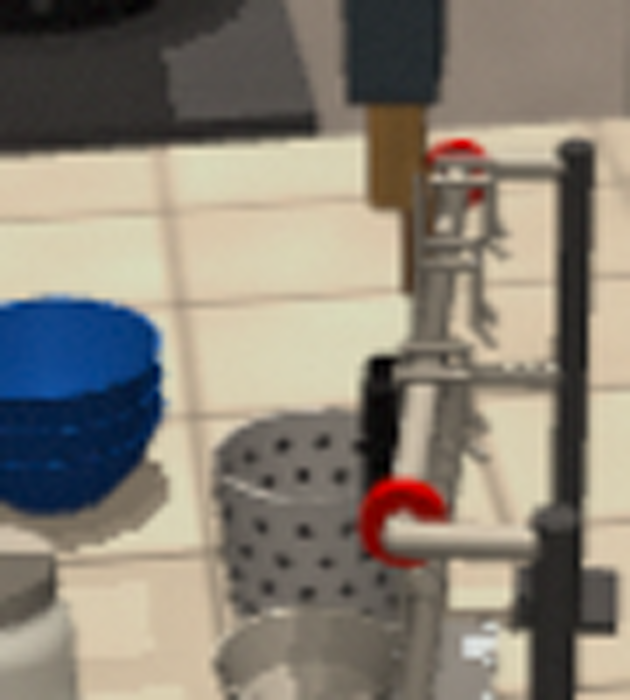

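```bash
python3 -m handwheel '[[0.25,[-0.4,0,0],[0,0,0]],[0.28,[0,-0.3,0],[0,0,0]],[0.32,[0,0,0],[0,0,0]],[0.36,[0,0,0],[0,0,0]],[0.4,[0,0,0],[0,0,0]],[0.45,[0,0,0],[0,0,0]],[0.5,[0,0,0],[0,0,0]],[0.5,[0,0,0],[0,0,0]],[0.5,[0,0,0],[0,0,0]],[0.5,[0,0,0],[0,0,0]]]' 5
python3 - <<'E'
from bov import *
st=env.state(); print(inv(p,st['ee_pos']).round(1),st['ee_rot'].round(2),st['force'].round(1),st['torque'].round(2))
f=env.grab_frame('side'); crop(f,275,115,365,215,7,'pics/s20.png'); cv2.imwrite('pics/w20.png',env.grab_frame('wrist')[:,:,::-1])
E
```

```text
time_s: 21.48
ee_pos: [585.5, 12.3, 264.9]
ee_rot: [-90.0, -0.0, -12.0]
force: [0.7, -0.3, 0.2]
gripper_width: 45.4
[-17.7  48.  264.9] [-89.99  -0.   -11.99] [ 0.7 -0.3  0.2] [ 0.05 -0.02  0.02]
```

View pics/s20.png

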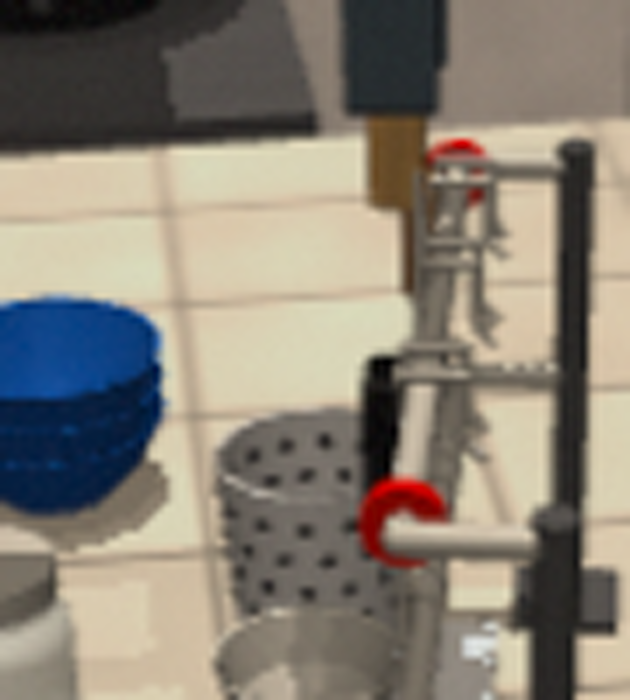

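View pics/w20.png

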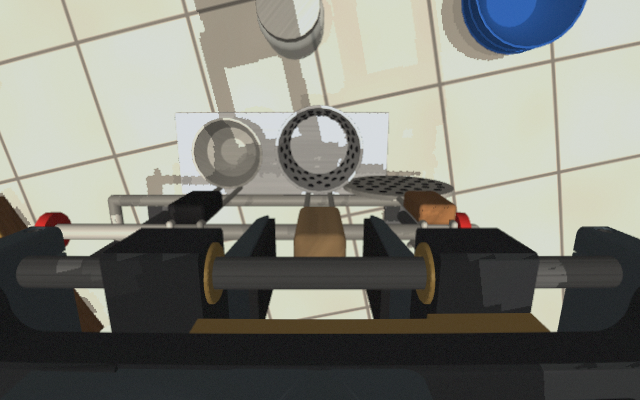

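Released, and the basket hangs with no movement. I retreat straight up.

```bash
python3 -m handwheel '[[0.55,[0,-4,0],[0,0,0]],[0.6,[0,-10,0],[0,0,0]],[0.6,[0,-15,0],[0,0,0]],[0.6,[0,-20,0],[0,0,0]],[0.6,[0,-20,0],[0,0,0]],[0.6,[0,-25,0],[0,0,0]],[0.6,[0,-25,0],[0,0,0]],[0.6,[0,-15,0],[0,0,0]],[0.6,[-10,0,0],[0,0,0]],[0.6,[-25,0,0],[0,0,0]]]'
python3 -m handwheel '[[0.6,[-35,0,0],[0,0,0]],[0.6,[-35,0,0],[0,0,0]],[0.6,[-25,0,0],[0,0,0]],[0.6,[-5,0,0],[0,0,0]],[0.6,[0,0,0],[0,0,0]],[0.6,[0,0,0],[0,0,0]],[0.6,[0,0,0],[0,0,0]],[0.6,[0,0,0],[0,0,0]],[0.6,[0,0,0],[0,0,0]],[0.6,[0,0,0],[0,0,0]]]'
python3 - <<'E'
from bov import *
st=env.state(); print(inv(p,st['ee_pos']).round(1),st['ee_rot'].round(2),st['force'].round(1))
f=env.grab_frame('side'); crop(f,255,105,375,245,5,'pics/s21.png'); cv2.imwrite('pics/w21.png',env.grab_frame('wrist')[:,:,::-1]); crop(env.grab_frame('top'),160,120,480,280,2.5,'pics/t21.png')
E
```

```text
time_s: 22.42
ee_pos: [553.4, 19.1, 399.6]
ee_rot: [-90.0, -0.2, -12.0]
force: [-0.3, 0.5, -0.5]
gripper_width: 54.9
time_s: 23.25
ee_pos: [454.1, 40.1, 398.4]
ee_rot: [-90.0, 0.1, -12.0]
force: [-1.2, -0.1, 0.6]
gripper_width: 55.1
[-152.    48.   398.4] [-9.001e+01  6.000e-02 -1.201e+01] [-1.2 -0.1  0.6]
```

View pics/s21.png

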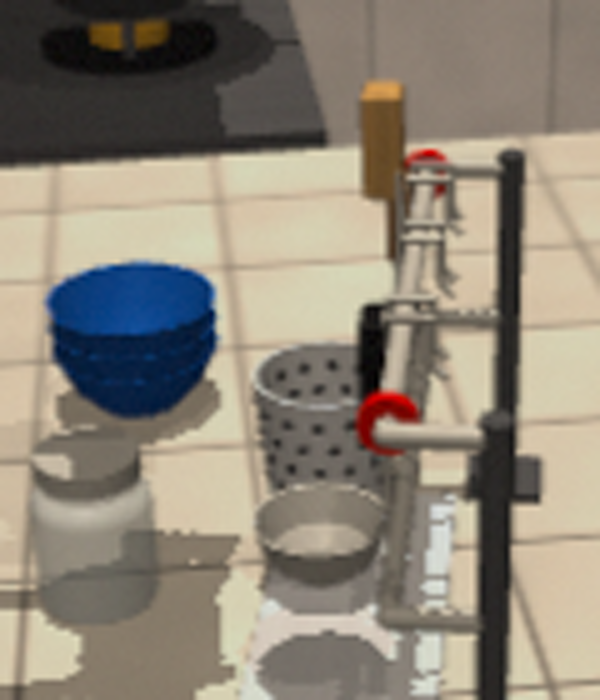

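View pics/w21.png

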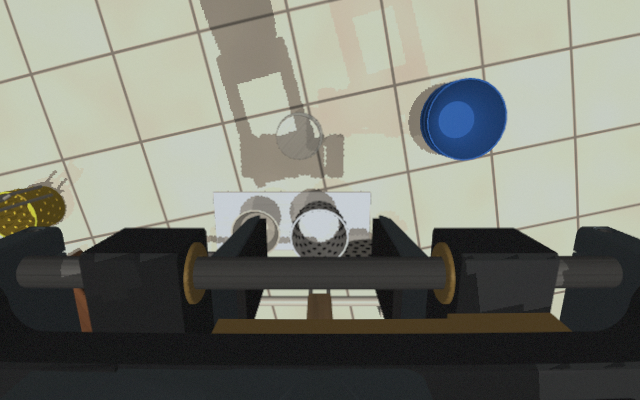

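View pics/t21.png

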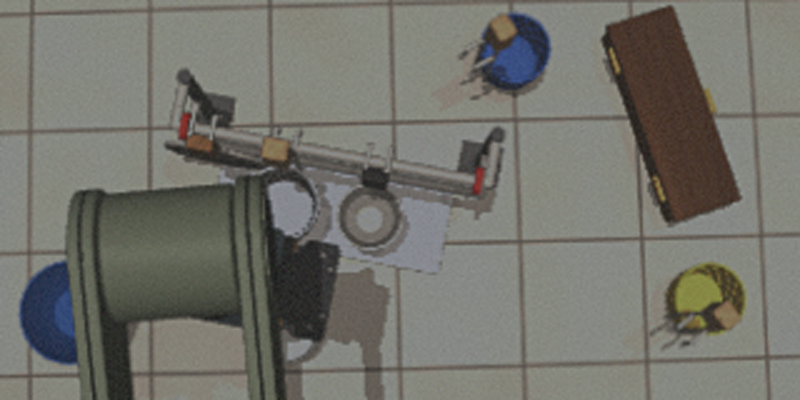

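The basket hangs between the two and nothing else has shifted. Last check: overlay the ideal hung geometry.

Run:
```python
from d import *
t=np.linspace(0,2*np.pi,60)
def go(cam,box,s,fn,f):
    im=cv2.resize(f[box[1]:box[3],box[0]:box[2],::-1],None,fx=s,fy=s,interpolation=cv2.INTER_CUBIC)
    def L(P,c):
        q=((proj(cam,W(p,P))-box[:2]+.5)*s).astype(np.int32); cv2.polylines(im,[q],False,c,1)
    L(np.c_[-53+42*np.cos(t),48+42*np.sin(t),np.full(60,140)],(0,255,255)); L(np.c_[-53+36*np.cos(t),48+36*np.sin(t),np.full(60,65)],(0,255,255))
    for y in(37,59): L([[-8.5,y,95],[-8.5,y,228.5],[14,y,228.5],[14,y,200]],(0,255,0))
    a=np.array([[-28,35],[-6,35],[-6,61],[-28,61],[-28,35]]); L(np.c_[a,np.full(5,310)],(0,255,0))
    for y0 in(136.5,-48):
        for y in(-11,11): L([[-8.5,y0+y,228.5],[8.5,y0+y,228.5]],(255,0,255))
        a=np.array([[-22.5,-14],[-6.5,-14],[-6.5,14],[-22.5,14],[-22.5,-14]]); L(np.c_[a+[0,y0],np.full(5,225)],(255,0,255))
    L(np.c_[-46+38*np.cos(t),-48+38*np.sin(t),np.full(60,102)],(255,0,255))
    cv2.imwrite(fn,im)
go('top',(220,135,370,235),5.3,'pics/ft.png',env.grab_frame('top')); go('side',(290,110,370,220),5.4,'pics/fs.png',env.grab_frame('side'))
```

```text
(no output)
```

View pics/ft.png

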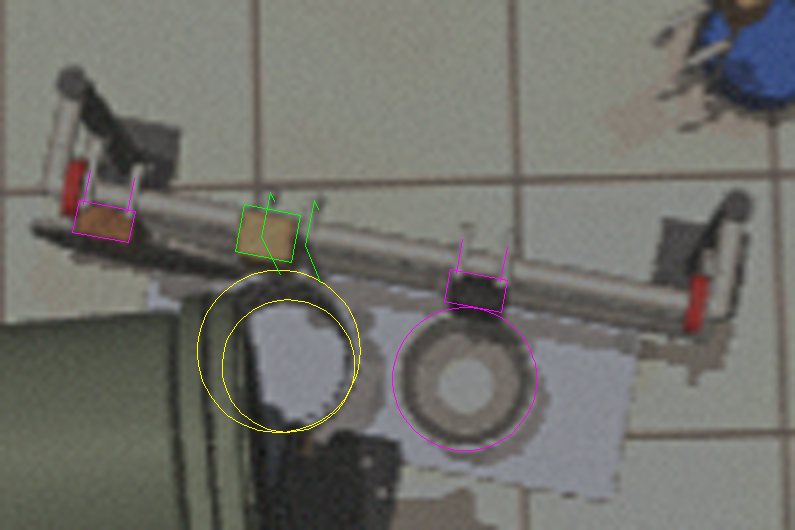

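View pics/fs.png

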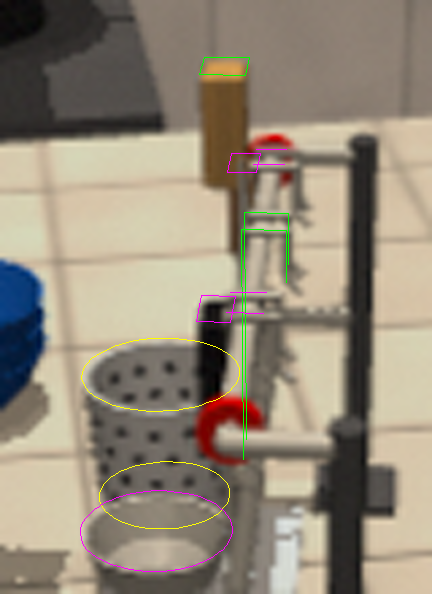

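The overlay agrees within about 2 mm everywhere. The top view is coarse at the skimmer/stop contact, so I take one closer wrist look from above with the tool well clear.

```bash
python3 -m handwheel '[[0.6,[15,0,5],[0,0,0]],[0.6,[25,0,10],[0,0,0]],[0.6,[30,0,15],[0,0,0]],[0.6,[30,0,15],[0,0,0]],[0.6,[20,0,10],[0,0,0]],[0.6,[5,0,5],[0,0,0]],[0.6,[0,0,0],[0,0,0]],[0.6,[0,0,0],[0,0,0]],[0.6,[0,0,0],[0,0,0]],[0.6,[0,0,0],[0,0,0]]]'
python3 - <<'E'
from d import *
st=env.state(); f=env.grab_frame('wrist'); crop(f,130,100,450,270,2.5,'pics/w22.png'); crop(f,300,140,400,230,7,'pics/w22c.png'); print(inv(p,st['ee_pos']).round(1))
E
```

```text
time_s: 24.33
ee_pos: [586.9, 72.6, 400.1]
ee_rot: [-90.0, -0.1, -12.0]
force: [0.8, 0.6, -0.5]
gripper_width: 55.3
[-28.8 107.4 400.1]
```

View pics/w22.png

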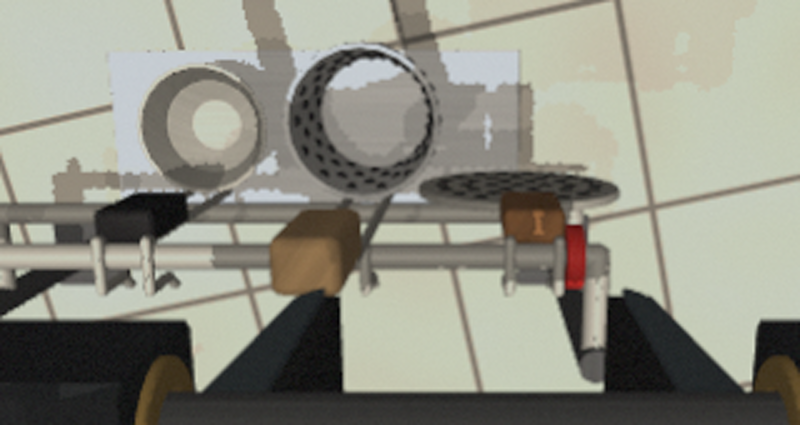

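View pics/w22c.png

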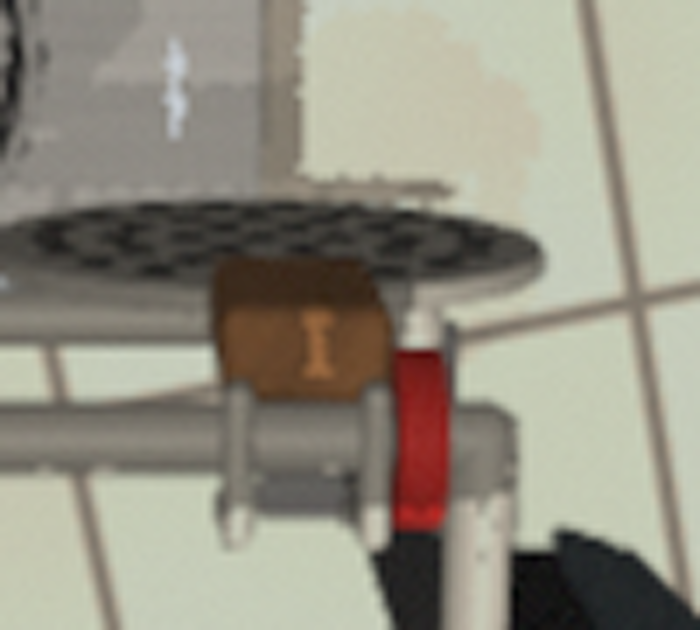

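Run:
```python
from workcell import env
print(env.state()['time_s'], env.job_done())
```

```text
the job is handed in; nothing more can be done
24.3833 None
```

I slid the skimmer along the rail to the +y red stop, then hung the grey aluminium basket in the gap between it and the ladle. I handed the job in at about 24.4 s.

- **Skimmer:** I pushed it until the wrist force jumped to 11 N at the stop. It is hanging. In the last wrist view its hook shows at most 0.5–1 mm from the stop. An earlier view showed it touching, so this disagrees slightly. I did not push again, because that risked bumping the basket.
- **Basket:** It is on the rail at about y = +48 mm. I pressed its stem lightly against the bars, about 4 N, before letting go. After release it did not move in the pictures. The ideal hung outline matches the side and top views within about 2 mm. I judged the stem's contact with the lower bar from that outline and the force, because the contact itself is not in view.
- **Clearance:** By calculation there are roughly 16 mm to the ladle and 15 mm to the skimmer, and the pictures show clear gaps on both sides.
- **Other items:** The ladle is at about y = −48 mm. First readings of it ranged from −43 to −51 mm, and no push or contact was seen. The bowls, jar, chopstick box and the blue and yellow baskets look unmoved.

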